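# Close the battery bay of a measuring-room readout

## Robot

A 6-joint arm with a two-finger parallel gripper is mounted at the origin on the work surface. World frame = base frame: x ahead of the robot, y to its left, z up, the work surface at z = 0. Lengths are in m, angles in rad, forces in N, time in s.
With the tool pointing down it reaches from about 0.275 to 0.85 m from the base axis. Payload 5.2 kg.
Tool frame: the origin (TCP) lies at the very end of the fingers, on their centre line; the grasp point (between the pads) lies 19 mm behind it; x points along the fingers, z is the direction in which the jaws open and shut, and the axes are right-handed (so a half turn about x gives the same grasp; the last joint's range is limited). The gripper opens to 85 mm and grips with 20 to 120 N. Pads are 22 mm wide; open, the fingers measure 114 mm over their backs; the gripper's body (76 mm by 85 mm) begins 54 mm behind the grasp point. The pads swing forward as they close: fully open they stand 13 mm farther back than shut.
Start: joints at [-1.419, 0.259, 1.535, -0, 1.348, -0.203], TCP at [0.191, -0.516, 0.2] pointing down, gripper open.
Joint ranges: [-3.14, 3.14], [-0.91, 2.08], [0.19, 2.58], [-1.22, 4.36], [0.22, 2.71], [-3.12, 3.12]. Speed limits (rad/s): [2.57, 2.57, 3.14, 3.14, 3.14, 3.14].

## Interface

Orientations are given as a unit quaternion [w, x, y, z].
In Python, from station import monitor, optics, order gives the robot as it stands.
- The arm moves only by the tool send_rows, never from a script. Its argument "plan" is a list of rows, each a list of 7 numbers: the shift along the tool's x, y, z in mm, then the turn, a rotation vector about the tool's x, y, z in rad, then the opening in per cent of the stroke, from 0 (shut) to 100 (fully open). In form: [[dx, dy, dz, ax, ay, az, hand], ...]. A call has 1 to 8 rows; each row is the pose to reach, as a shift and turn from the pose commanded when the call began, along the tool's axes at that moment; what a row does not reach only later rows make up. A row lasts 1/12 s, in which the tool goes at most 41.7 mm and 7.16 degrees, less where a joint would pass 70% of its speed; a pose out of reach is approached as far as the arm can. A call with a gripper value outside its range is refused whole. The fingers move at their own pace and stop on an object; "grip_force" is the grip in N (left out, the last holds). Time passes only in rows, so rows that repeat a pose let the fingers close. It gives the time, the measured TCP pose, the force and the opening at its end, in the units of the state.
- monitor.read_state(): the state, without advancing time (a new reading comes with each control period).
- optics.snapshot(name): name is "side" or "top" or "wrist"; returns a dict with "pixels" (480x640x3 uint8, red, green, blue), "range_z" (480x640 float32, m along the optical axis (not along the pixel's ray), 0 where there is no reading), "fx", "fy", "cx", "cy" (pixels), "R" (3x3) and "t" (3): a world point X has camera coordinates R X + t. Camera axes: x right, y down, z forward; pixel columns grow to the right and rows downward; lengths in m; the calibration is good to about 2 mm. The wrist camera is an equidistant fisheye: a pixel r from the principal point sees the ray r / f radians off the axis. A picture is of the moment at which its call begins.
- order.job_done(): hands the job in, once; it reports no verdict.
The state is a dict: "t": time; "joints": joint angles; "qvel": joint speeds; "effort": joint torques, N m; "tcp_pos": TCP position; "orientation": TCP orientation; "contact_force": force on the tool from outside, world axes, zero at the start; "ft_torque": the same for the moment, N m; "width": finger opening in m.
Only numpy, scipy, OpenCV 4.12 (cv2) and the standard library are available. Lean on these libraries where they do the work, as an engineer would, in place of code of your own. Each camera call takes 0.05 s, during which the arm holds its last target. There are 200 camera calls.

## Task

Put the loose grey battery cover back on the readout console: hook its yellow front lip into the slot under the blue bar while the cover is tilted with its rear end raised, then swing it down and press its rear until the orange catch snaps over it and it lies flat. Work slowly and gently, feeling your way: never push the cover against the console with more than 30 N, hardly lean on the console itself, and leave the other things on the table where they are.

Things in the scene. Friction and masses are not known exactly. Their poses are not given: they have to be found in the camera images.
- cover: Loose grey battery cover, 0.08 to 0.17 kg, lying flat on the blue mat, rib up. Plate 100 x 70 x 9 mm (x, y, z) with a gripping rib on top and a yellow lip at its front (-x; the rear is +x). Origin: centre of the plate's underside; z up, out of the rib side.
- rib (a point): On the cover: centre of the gripping rib's top, 31 mm above the cover's origin. The rib is 40 mm long in x, 14 mm wide in y, 22 mm high over the plate, upright sides. Axes as the cover's.
- lip (a point): On the cover: middle of the lip's front edge, at its underside, 62 mm in -x from the cover's origin. The lip is a yellow tongue 60 mm wide (y), 3 mm thick, level with the underside, standing 12 mm out of the front face. Axes as the cover's.
- thumb_pad (a point): On the cover: where to press, on the plate's top face among three thin black lines, 38 mm in +x of the cover's origin (12 mm from the rear edge), 9 mm above the underside. Axes as the cover's.
- console: White readout console, fixed, 206 x 110 mm (x, y). Origin on the table; +x runs from the slot to the catch (away from the robot), z up. x = -129 to -77 mm: 36 mm high, with a display; x = -77 to 77 mm: 60 mm high, open above, 74 mm wide inside (2 mm play each side of the cover). In it sits a stiff grey tray with slot, cells, ledge and catch, screw-set in height.
- slot (a point): On the console: the slot's inner end at floor level, middle, nominally: 63 mm in -x of the console's origin, 51 mm up; axes as the console's. The tray, with slot, bar, ledge and catch, really is up to 6 mm higher or lower than reported: feel for the floor. Slot 8.5 mm deep (+x), 5 mm high, as wide as the bay; its floor goes on, open above, to x = 18 mm, then a well with cells.
- bar (a point): On the console: middle of the top of the 4 mm thick blue bar roofing the slot, nominally (same 6 mm either way): 54.5 mm in -x of the console's origin, 60 mm up, over the slot's mouth. At 16 degrees of tilt the lip enters about 5 mm, at 12 or less it goes fully home; keep it pulled home while swinging down.
- ledge (a point): On the console: middle of the tray's rear ledge, nominally (same 6 mm either way): 45 mm in +x of the console's origin, 51 mm up, level with the slot's floor. The closed cover lies level on both, in line with the console, lip 0 to 1.5 mm from the slot's inner end; the tray's rear wall, as high as the cover's top, stands at x = 50.5 mm.
- catch (a joint): Orange spring catch at the bay's rear, sliding along +x: 0 = sprung out, at rest; up to 0.006 m pushed back. Its round nose (11 mm thick, 36 mm wide) overhangs the closed cover's rear edge by 3 mm; its top is 20 mm above the ledge. Spring 4 N plus 0.7 N per mm. A hooked cover's rear meets it at about 9 degrees and can rest on it; 5 to 15 N on the thumb pad pushes it past; it springs back to 0.
- spent_cell0: Bystander: red spent cell, 33 mm in diameter, 61 mm tall, standing at a rear corner of the mat; origin at its foot.
- spent_cell1: Bystander: a second one at the mat's other rear corner.
- screwdriver: Bystander: screwdriver about 150 mm long lying crosswise in front of the robot; origin on its underside.
- v_block: Bystander: steel V-block 60 x 45 x 44 mm, at the back of the table.
- ring_gauge: Bystander: steel ring 64 mm across, 22 mm high, at the back.
- plug_gauge: Bystander: metal plug 26 mm across, 85 mm tall, at the back.
- cleaner: Bystander: yellow bottle 52 mm across, 140 mm tall, at the back left.
Not all that is in view belongs to the job. Of the things shaped like the cover, the grey one is meant. Several things have the shape of the console; the one meant has the colours described above.

How it is judged:
By the outcome, as a careful person would: the job done as asked, in the order asked, and still so for the second after the job is handed in, with the robot touching nothing.
It also fails if it takes over 54 s, if anything falls off the work surface, if the arm or the gripper's body presses on something with over 40 N, if the wrist force passes 120 N, or if a joint passes its speed limit or range.

## Working session

There is one attempt and no reset: what is moved stays moved. The work goes in short steps, Python scripts to look and compute and a tool call to move; the robot and the scene stay as the last step left them, time stands still between calls to the robot, and variables do not carry over. Pictures are saved under pics/ and viewed, about 8 in all and at most 12, crops included, and the job is handed in when it is done.

Besides the shell and the picture viewer there is one more tool, called after "Emit:" as a command line: name --pt "numbers of a row" for each row, then --argument value for the rest. send_rows: Moves the arm, as the interface text tells. Its arguments: {"type":"object","properties":{"plan":{"type":"array","items":{"type":"array","items":{"type":"number"}}},"grip_force":{"type":"number"}},"required":["plan"]}

```bash
mkdir -p pics; ls
python3 - <<'E'
from station import monitor, optics
import cv2, numpy as np
print(monitor.read_state())
for n in ("top","side"):
    s=optics.snapshot(n); cv2.imwrite(f"pics/{n}0.png",s["pixels"][:,:,::-1]); np.savez(f"{n}0.npz",**s)
    print(n,s["fx"],s["fy"],s["cx"],s["cy"],s["R"],s["t"])
E
```

```text
pics
{'t': 0.0, 'joints': array([-1.41878438e+00,  2.59350431e-01,  1.53608627e+00,  3.62175237e-06,
        1.34798369e+00, -2.02799605e-01]), 'qvel': array([ 0.00041929,  0.00025261,  0.00020854, -0.00142611,  0.00030474,
       -0.00062166]), 'effort': array([-6.57633154e-04, -4.46021962e+01, -2.90572715e+01, -7.81843137e-04,
        1.17921067e-02,  1.78532832e-05]), 'tcp_pos': array([ 0.19101161, -0.51514914,  0.19926946]), 'orientation': array([ 0.57994606,  0.4043834 ,  0.58083462, -0.4034449 ]), 'contact_force': array([ 0.95086137, -0.6528746 , -0.31687962]), 'ft_torque': array([ 0.02097925, -0.01042349,  0.02777129]), 'width': 0.08540830367465432}
top 516.7993885936622 516.7993885936622 310.81241925580866 241.92957141695538 [[ 0.02729482 -0.99920346 -0.02911062]
 [-0.99515842 -0.02441066 -0.09520423]
 [ 0.09441778  0.03156826 -0.99503202]] [0.01912317 0.54147722 1.15196318]
side 588.3740973430984 588.3740973430984 327.1355798903569 233.3676849580718 [[-0.92649066  0.37610247  0.01272766]
 [ 0.22476196  0.58017151 -0.78286849]
 [-0.301823   -0.72245965 -0.62205701]] [ 0.52038883 -0.0836848   1.51705243]
```

View pics/top0.png

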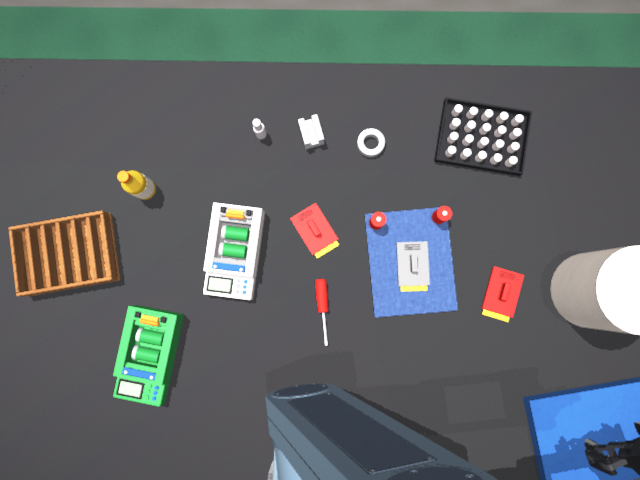

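View pics/side0.png

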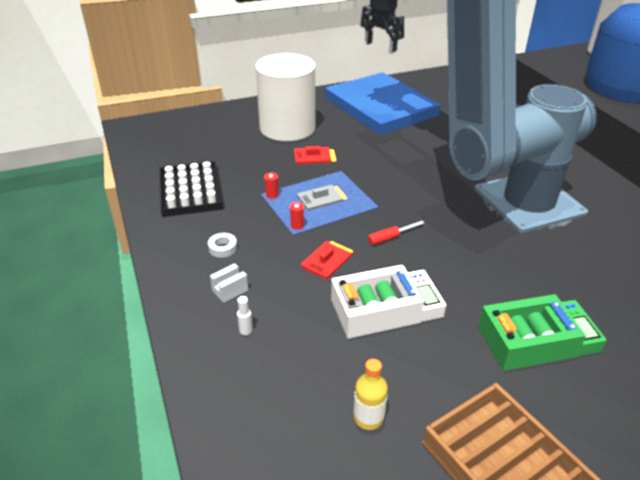

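```bash
cat > h.py <<'E'
import numpy as np, cv2
def load(n): return dict(np.load(n+".npz"))
def cloud(s):
    v,u=np.mgrid[:480,:640]; z=s["range_z"].astype(float)
    P=np.stack([(u-s["cx"])/s["fx"]*z,(v-s["cy"])/s["fy"]*z,z],-1)
    return (P-s["t"])@s["R"]
def onplane(s,uv,h):
    uv=np.atleast_2d(uv).astype(float)
    d=np.c_[(uv[:,0]-s["cx"])/s["fx"],(uv[:,1]-s["cy"])/s["fy"],np.ones(len(uv))]@s["R"]
    o=-s["R"].T@s["t"]
    return o+d*((h-o[2])/d[:,2])[:,None]
def proj(s,X):
    c=np.atleast_2d(X)@s["R"].T+s["t"]; return np.c_[c[:,0]/c[:,2]*s["fx"]+s["cx"],c[:,1]/c[:,2]*s["fy"]+s["cy"]]
def hsv(s): return cv2.cvtColor(s["pixels"],cv2.COLOR_RGB2HSV)
def rect(m):
    c=max(cv2.findContours(m.astype(np.uint8),cv2.RETR_EXTERNAL,cv2.CHAIN_APPROX_NONE)[0],key=cv2.contourArea); return c[:,0],cv2.minAreaRect(c)
E
python3 - <<'E'
from h import *
s=load("top0"); H=hsv(s); P=cloud(s)
a=cv2.resize(s["pixels"][200:300,370:450],None,fx=5,fy=5,interpolation=2); b=cv2.resize(s["pixels"][195:305,190:280],None,fx=4.5,fy=4.5,interpolation=2)
b=b[:500] if len(b)>=500 else np.pad(b,((0,500-len(b)),(0,0),(0,0)))
cv2.imwrite("pics/crop.png",np.hstack([a,b[:, :400]])[:,:,::-1])
def box(u0,u1,v0,v1):
    m=np.zeros((480,640),bool); m[v0:v1,u0:u1]=1; return m
R=box(385,445,228,300)
g=R&(H[...,1]<70)&(H[...,2]>60); y=R&(abs(H[...,0].astype(int)-28)<6)&(H[...,1]>130)
for n,m,h in(("plate",g,.010),("lip",y,.004),("cover all",g|y,.010)):
    c,r=rect(m); p=onplane(s,cv2.boxPoints(r),h); q=P[m]; print(n,m.sum(),r,"\n",p.round(4).tolist(),"z pct",np.percentile(q[:,2],[5,30,50,90,99]).round(4))
mat=box(375,395,260,300); print("mat z",np.median(P[mat][:,2]),"table",np.median(P[box(270,300,200,300)][:,2]))
Rc=box(195,275,195,305)
for h0,h1,h in((.05,.09,.06),(.028,.045,.036)):
    m=Rc&(P[...,2]>h0)&(P[...,2]<h1)&(H[...,1]<60)&(H[...,2]>110)
    c,r=rect(m); print("con",h,m.sum(),r,onplane(s,cv2.boxPoints(r),h).round(4).tolist(),np.median(P[m][:,2]))
bl=Rc&(abs(H[...,0].astype(int)-110)<10)&(H[...,1]>130)
o=Rc&(abs(H[...,0].astype(int)-17)<7)&(H[...,1]>150)
for n,m in(("bar",bl),("catch",o)):
    c,r=rect(m);z=np.median(P[m][:,2]); print(n,m.sum(),r,z,onplane(s,cv2.boxPoints(r),z).round(4).tolist())
E
```

```text
plate 1429 ((412.847900390625, 265.95758056640625), (49.4382438659668, 31.56057357788086), 87.1375961303711) 
 [[0.5468, -0.1619, 0.01], [0.5522, -0.234, 0.01], [0.4395, -0.2402, 0.01], [0.4339, -0.1689, 0.01]] z pct [0.0066 0.0113 0.0128 0.0184 0.038 ]
lip 11 ((404.0, 287.0), (2.0, 0.0), 180.0) 
 [[0.4445, -0.1848, 0.004], [0.4445, -0.1848, 0.004], [0.4444, -0.1803, 0.004], [0.4444, -0.1803, 0.004]] z pct [0.0034 0.0064 0.0069 0.0092 0.0092]
cover all 1440 ((412.847900390625, 265.95758056640625), (49.4382438659668, 31.56057357788086), 87.1375961303711) 
 [[0.5468, -0.1619, 0.01], [0.5522, -0.234, 0.01], [0.4395, -0.2402, 0.01], [0.4339, -0.1689, 0.01]] z pct [0.0064 0.0113 0.0128 0.0183 0.038 ]
mat z 0.003664558085724492 table 0.0010993080575327136
con 0.06 1922 ((232.12881469726562, 238.7838592529297), (50.288291931152344, 69.31986236572266), 7.594643592834473) [[0.4697, 0.2701, 0.06], [0.6241, 0.2568, 0.06], [0.6116, 0.1441, 0.06], [0.4579, 0.1588, 0.06]] 0.060412948399073
con 0.036 1247 ((228.0988006591797, 283.60955810546875), (48.91704177856445, 25.69024658203125), 7.352379322052002) [[0.4178, 0.2744, 0.036], [0.4754, 0.2696, 0.036], [0.4641, 0.1589, 0.036], [0.4069, 0.1642, 0.036]] 0.03753057878223784
bar 158 ((228.35386657714844, 266.6692810058594), (31.380788803100586, 5.457528114318848), 7.125016689300537) 0.06602603028379969 [[0.4753, 0.2472, 0.066], [0.4872, 0.2462, 0.066], [0.4804, 0.1769, 0.066], [0.4685, 0.1779, 0.066]]
catch 44 ((234.5, 215.0), (6.0, 17.0), 90.0) 0.0758610529948128 [[0.5978, 0.2205, 0.0759], [0.5986, 0.1828, 0.0759], [0.5853, 0.1823, 0.0759], [0.5844, 0.2199, 0.0759]]
```

View pics/crop.png

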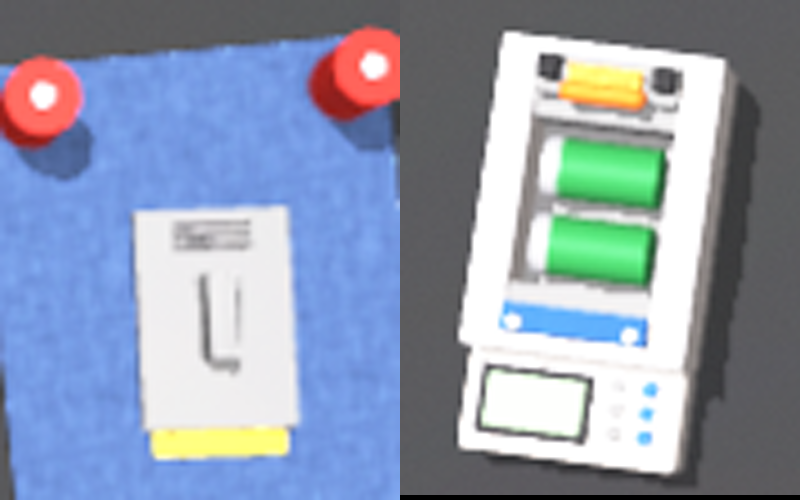

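Grey cover at top-view (413,265), with two red decoys at (315,230) and (503,294). It is the only grey one and has a yellow lip. The white console at (233,252) has the blue bar and orange catch; the green one at (147,355) is the decoy. The crop confirms both choices. Next I hover over the cover.

```bash
cat >> h.py <<'E'
from scipy.spatial.transform import Rotation as Ro
def cur():
    from station import monitor
    s=monitor.read_state(); q=s["orientation"]; return s,np.array(s["tcp_pos"]),Ro.from_quat([q[1],q[2],q[3],q[0]])
def toolR(yaw,tilt=0,flip=1):  # cover yaw, rear raised by tilt (deg)
    c=Ro.from_euler("ZY",[yaw,-tilt],degrees=True).as_matrix()
    return Ro.from_matrix(np.c_[-c[:,2],flip*c[:,0],-flip*c[:,1]])
def delta(pos,R):
    s,p,Rc=cur(); return (Rc.inv().apply(np.array(pos)-p)*1000).round(1),(Rc.inv()*R).as_rotvec().round(4)
E
python3 - <<'E'
from h import *
for f in(1,-1): print(f,delta([.504,-.2005,.12],toolR(3.3,0,f)))
E
```

```text
1 (array([  79.8,  402.8, -186.3]), array([ 2.972e-01, -1.600e-03, -1.000e-04]))
-1 (array([  79.8,  402.8, -186.3]), array([-2.8444e+00,  1.0000e-04, -2.4000e-03]))
```

Emit:
send_rows --pt "10 40 -19 0.04 0 0 60" --pt "20 80 -37 0.08 0 0 60" --pt "30 120 -56 0.12 0 0 60" --pt "35 157 -73 0.16 0 0 60" --pt "40 194 -90 0.2 0 0 60" --pt "45 231 -107 0.24 0 0 60" --pt "50 268 -124 0.297 -0.002 0 60" --pt "55 305 -141 0.297 -0.002 0 60"

```text
t: 0.77
tcp_pos: [0.4237, -0.2809, 0.1456]
orientation: [0.514, 0.486, 0.513, -0.487]
contact_force: [-0.2, -0.7, -0.2]
width: 0.0514
```

Run:
```python
from h import *
print(delta([.504,-.2005,.12],toolR(3.3)))
```

```text
(array([ 25.4,  84.6, -76. ]), array([-0.003 ,  0.0017, -0.    ]))
```

Emit:
send_rows --pt "8 28 -25 0 0 0 60" --pt "16 56 -50 0 0 0 60" --pt "24 81 -72 0 0 0 60" --pt "25 83 -73 0 0 0 60" --pt "25 83 -73 0 0 0 60" --pt "25 83 -73 0 0 0 60"

```text
t: 1.27
tcp_pos: [0.501, -0.2052, 0.1205]
orientation: [0.515, 0.484, 0.514, -0.486]
contact_force: [-0.0, -0.9, 0.2]
width: 0.0516
```

Run:
```python
from h import *
from station import optics
print(delta([.504,-.2005,.12],toolR(3.3)))
for n in("wrist","side","top"):
    s=optics.snapshot(n); np.savez(n+"1.npz",**s); cv2.imwrite(f"pics/{n}1.png",s["pixels"][:,:,::-1])
    if n=="wrist": print({k:s[k] for k in("fx","cx","cy","R","t")})
```

```text
(array([ 0.5,  3.2, -4.5]), array([0.0013, 0.0018, 0.0009]))
{'fx': 371.64829954431775, 'cx': 316.31044522504914, 'cy': 234.16497957626973, 'R': array([[ 0.0593652 , -0.99823119,  0.0032025 ],
       [-0.96356973, -0.05646516,  0.26142887],
       [-0.26078563, -0.01860561, -0.96521743]]), 't': array([-0.23664561,  0.45757094,  0.42735137])}
```

View pics/wrist1.png

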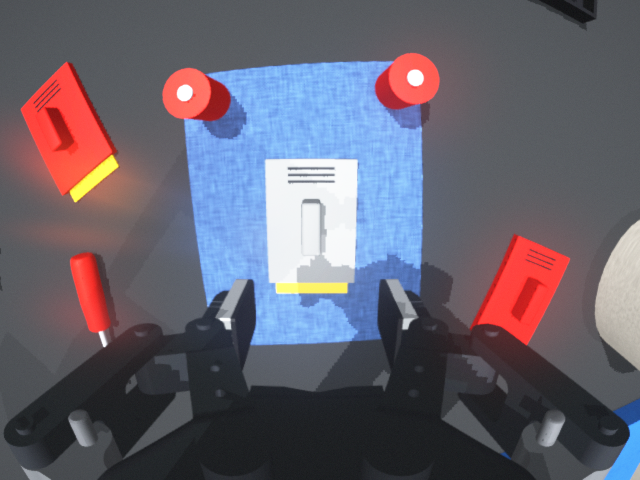

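```bash
cat >> h.py <<'E'
def wplane(s,uv,h):
    K=np.array([[s["fx"],0,s["cx"]],[0,s["fy"],s["cy"]],[0,0,1.]])
    xy=cv2.fisheye.undistortPoints(np.asarray(uv,float).reshape(-1,1,2),K,np.zeros(4))[:,0]
    d=np.c_[xy,np.ones(len(xy))]@s["R"]; o=-s["R"].T@s["t"]
    return o+d*((h-o[2])/d[:,2])[:,None]
def wcloud(s,uv):
    K=np.array([[s["fx"],0,s["cx"]],[0,s["fy"],s["cy"]],[0,0,1.]])
    xy=cv2.fisheye.undistortPoints(np.asarray(uv,float).reshape(-1,1,2),K,np.zeros(4))[:,0]
    z=np.array([s["range_z"][int(v),int(u)] for u,v in uv],float)[:,None]
    return (np.c_[xy,np.ones(len(xy))]*z-s["t"])@s["R"]
E
python3 - <<'E'
from h import *
s=load("wrist1"); H=hsv(s)
B=np.zeros((480,640),bool); B[140:300,250:370]=1
y=B&(abs(H[...,0].astype(int)-28)<8)&(H[...,1]>130)
g=B&(H[...,1]<60)&(H[...,2]>140)
for n,m,h in(("plate",g,.0115),("lip",y,.0055)):
    m=cv2.morphologyEx(m.astype(np.uint8),cv2.MORPH_OPEN,np.ones((3,3)))
    c,r=rect(m); p=wplane(s,c,h)[:,:2]
    print(n,r); q=cv2.minAreaRect((p*1000).astype(np.float32)); print(q,cv2.boxPoints(q).round(1).tolist())
for n,uv in(("matL",(230,200)),("plateL",(285,240)),("plateR",(340,240)),("ribtop",(312,230)),("mat",(230,260)),("lip",(312,288))):
    L=[(uv[0]+i,uv[1]+j) for i in(-2,0,2) for j in(-2,0,2)]; print(n,np.median(wcloud(s,L),0).round(4))
E
```

```text
plate ((311.0, 220.5), (123.0, 92.0), 90.0)
((499.1031188964844, -203.17491149902344), (99.97901916503906, 70.44559478759766), 3.4036591053009033) [[447.1000061035156, -171.0], [451.29998779296875, -241.3000030517578], [551.0999755859375, -235.39999389648438], [546.9000244140625, -165.0]]
lip ((321.5, 287.5), (9.0, 49.0), 90.0)
((442.3269348144531, -215.16761779785156), (8.339447021484375, 41.47062301635742), 3.256740093231201) [[437.0, -194.6999969482422], [439.29998779296875, -236.10000610351562], [447.70001220703125, -235.60000610351562], [445.29998779296875, -194.1999969482422]]
matL [ 0.5122 -0.1366  0.0021]
plateL [ 0.4837 -0.1834  0.011 ]
plateR [ 0.4866 -0.2269  0.0113]
ribtop [ 0.4992 -0.2042  0.0334]
mat [ 0.4607 -0.1367  0.0021]
lip [ 0.4411 -0.2072  0.0055]
```

Run:
```python
from h import *
print(delta([.5045,-.2027,.0130],toolR(3.4)))
```

```text
(array([108.2,   3.8,  -3.8]), array([-0.0033,  0.0025, -0.0004]))
```

Emit:
send_rows --pt "20 4 -3.8 -0.003 0.002 0 60" --pt "40 4 -3.8 -0.003 0.002 0 60" --pt "60 4 -3.8 -0.003 0.002 0 60" --pt "75 4 -3.8 -0.003 0.002 0 60" --pt "85 4 -3.8 -0.003 0.002 0 60" --pt "90 4 -3.8 -0.003 0.002 0 60" --pt "90 4 -3.8 -0.003 0.002 0 60" --pt "90 4 -3.8 -0.003 0.002 0 60"

```text
t: 2.08
tcp_pos: [0.5055, -0.2021, 0.0315]
orientation: [0.515, 0.485, 0.514, -0.485]
contact_force: [0.2, -0.5, 0.8]
width: 0.0515
```

Run:
```python
from h import *
print(cur()[1],delta([.5045,-.2027,.0130],toolR(3.4)))
```

```text
[ 0.50548006 -0.20208124  0.03148288] (array([18.5, -1. ,  0.6]), array([ 0.0007,  0.0005, -0.0009]))
```

Emit:
send_rows --pt "6 -0.5 0.5 0 0 0 60" --pt "12 -0.5 0.5 0 0 0 60" --pt "17 -0.5 0.5 0 0 0 60" --pt "18 -0.5 0.5 0 0 0 50" --pt "18 -0.5 0.5 0 0 0 35" --pt "18 -0.5 0.5 0 0 0 22" --pt "18 -0.5 0.5 0 0 0 10" --pt "18 -0.5 0.5 0 0 0 5" --grip_force 40

```text
t: 2.75
tcp_pos: [0.5051, -0.202, 0.0132]
orientation: [0.515, 0.485, 0.515, -0.484]
contact_force: [-0.4, -0.9, -0.7]
width: 0.0043
```

Emit:
send_rows --pt "0 0 0 0 0 0 0" --pt "0 0 0 0 0 0 0" --pt "0 0 0 0 0 0 0" --pt "0 0 0 0 0 0 0"

```text
t: 3.08
tcp_pos: [0.5048, -0.2019, 0.013]
orientation: [0.515, 0.485, 0.515, -0.484]
contact_force: [0.3, 0.1, -0.9]
width: 0.0001
```

The fingers closed on nothing, so I look before doing anything else.

Run:
```python
from h import *
from station import optics
im=[]
for n in("wrist","side"):
    s=optics.snapshot(n); np.savez(n+"2.npz",**s); im.append(s["pixels"])
a=cv2.resize(im[0][120:420,160:480],(427,400)); b=cv2.resize(im[1][130:260,240:390],(460,400),interpolation=2)
cv2.imwrite("pics/g2.png",np.hstack([a,b])[:,:400+400,::-1])
```

```text
(no output)
```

View pics/g2.png

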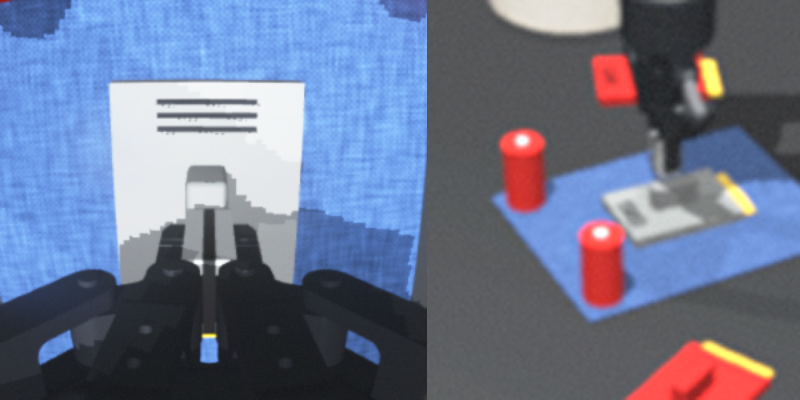

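Run:
```python
from h import *
s=load("wrist2")
# crop px -> full: u=160+x*320/427, v=120+y*300/400
for n,(x,y) in dict(ribface=(207,195),ribtop=(207,172),padL=(196,235),padR=(225,235),gap=(208,240),plate=(150,160),plateside=(130,260),mat=(60,200),padtip=(196,213),padtip2=(225,213),nearbase=(196,255)).items():
    u,v=160+x*320/427,120+y*.75
    L=[(u+i,v+j) for i in(-1,0,1) for j in(-1,0,1)]; print(n,(round(u),round(v)),np.median(wcloud(s,L),0).round(4))
t=load("side2"); P=cloud(t)
for n,(x,y) in dict(cover=(630,215),cover2=(690,195),tip=(665,165),rib=(690,180),lip=(738,195)).items():
    u,v=int(240+(x-427)*150/460),int(130+y*130/400); print(n,u,v,np.median(P[v-1:v+2,u-1:u+2].reshape(-1,3),0).round(4))
```

```text
ribface (315, 266) [ 0.5142 -0.2025  0.033 ]
ribtop (315, 249) [ 0.5191 -0.2022  0.0233]
padL (307, 296) [ 0.5152 -0.1996  0.0669]
padR (329, 296) [ 0.5157 -0.2072  0.067 ]
gap (316, 300) [ 0.5151 -0.2027  0.0695]
plate (272, 240) [ 0.5186 -0.1811  0.0116]
plateside (257, 315) [ 0.4765 -0.1741  0.0117]
mat (205, 270) [ 0.4968 -0.1436  0.0026]
padtip (307, 280) [ 0.5146 -0.1992  0.0498]
padtip2 (329, 280) [ 0.5153 -0.2078  0.0506]
nearbase (307, 311) [ 0.515  -0.1998  0.0784]
cover 306 199 [ 0.5391 -0.1991  0.0096]
cover2 325 193 [ 0.489  -0.1945  0.0207]
tip 317 183 [ 0.5117 -0.1913  0.0584]
rib 325 188 [ 0.4859 -0.2011  0.0311]
lip 341 193 [ 0.4415 -0.201   0.0043]
```

Run:
```python
from h import *
s=load("wrist2"); print(cur()[0]["tcp_pos"],cur()[0]["width"])
for v in range(246,300,3):
    print(v,[wcloud(s,[(u,v)])[0].round(4).tolist() for u in(303,316,329)],s["pixels"][v,316])
```

```text
[ 0.50483293 -0.20190796  0.01292635] 7.475995410644554e-05
246 [[0.5187, -0.1964, 0.0181], [0.519, -0.2026, 0.0178], [0.5167, -0.2092, 0.0092]] [125 131 134]
249 [[0.5187, -0.1966, 0.023], [0.5193, -0.2026, 0.0237], [0.5158, -0.2092, 0.0113]] [127 131 136]
252 [[0.5185, -0.1967, 0.0269], [0.5186, -0.2026, 0.0261], [0.5171, -0.2088, 0.0203]] [127 130 135]
255 [[0.5185, -0.1969, 0.0312], [0.519, -0.2026, 0.0315], [0.5178, -0.2085, 0.0268]] [132 137 140]
258 [[0.5177, -0.197, 0.0326], [0.5182, -0.2026, 0.0333], [0.5183, -0.2083, 0.0325]] [209 213 217]
261 [[0.5166, -0.1971, 0.0335], [0.5175, -0.2027, 0.0352], [0.5173, -0.2083, 0.0337]] [230 233 234]
264 [[0.5148, -0.1971, 0.0325], [0.5152, -0.2028, 0.0325], [0.5151, -0.2086, 0.0312]] [231 234 235]
267 [[0.5138, -0.1972, 0.0335], [0.5141, -0.2029, 0.0333], [0.5144, -0.2085, 0.0333]] [230 233 234]
270 [[0.5125, -0.1973, 0.0338], [0.513, -0.2029, 0.0341], [0.5126, -0.2087, 0.0323]] [230 233 234]
273 [[0.5108, -0.1973, 0.033], [0.5116, -0.203, 0.0342], [0.5109, -0.2089, 0.0316]] [226 231 231]
276 [[0.515, -0.1976, 0.0473], [0.5155, -0.2028, 0.0477], [0.5159, -0.2079, 0.0478]] [111 115 118]
279 [[0.5149, -0.1977, 0.0503], [0.5151, -0.2028, 0.05], [0.5155, -0.2079, 0.0502]] [66 67 68]
282 [[0.5152, -0.1978, 0.054], [0.515, -0.2028, 0.0529], [0.5157, -0.2078, 0.0538]] [62 64 66]
285 [[0.5149, -0.1979, 0.0562], [0.5158, -0.2027, 0.0576], [0.5161, -0.2076, 0.0576]] [60 61 64]
288 [[0.515, -0.198, 0.0595], [0.5152, -0.2028, 0.0592], [0.5151, -0.2077, 0.0583]] [57 59 62]
291 [[0.5148, -0.198, 0.0616], [0.5152, -0.2028, 0.0619], [0.5158, -0.2075, 0.0626]] [55 58 59]
294 [[0.5153, -0.1981, 0.0655], [0.5154, -0.2028, 0.0651], [0.5156, -0.2074, 0.0648]] [54 55 57]
297 [[0.515, -0.1982, 0.0673], [0.5154, -0.2028, 0.0676], [0.5157, -0.2073, 0.0675]] [51 54 56]
```

Run:
```python
from h import *
t=load("side2"); P=cloud(t)
for v in range(170,198,2):
    print(v,[ (P[v,u].round(3).tolist(),t["pixels"][v,u].tolist()) for u in(314,317,320,323)])
s=load("wrist1"); H=hsv(s)
for v in range(274,350,8): print(v,[wcloud(s,[(u,v)])[0].round(3).tolist() for u in(228,236,243,250,384,392,402)])
```

```text
170 [([0.515, -0.204, 0.09], [39, 39, 44]), ([0.514, -0.186, 0.1], [44, 47, 50]), ([0.516, -0.163, 0.114], [41, 45, 46]), ([0.515, -0.146, 0.124], [39, 40, 44])]
172 [([0.512, -0.213, 0.078], [107, 109, 110]), ([0.515, -0.185, 0.095], [43, 46, 48]), ([0.515, -0.164, 0.108], [46, 48, 49]), ([0.512, -0.152, 0.114], [37, 37, 41])]
174 [([0.518, -0.198, 0.082], [108, 110, 111]), ([0.515, -0.183, 0.091], [48, 49, 53]), ([0.514, -0.165, 0.101], [44, 44, 46]), ([0.505, -0.169, 0.097], [39, 41, 48])]
176 [([0.516, -0.202, 0.073], [108, 109, 111]), ([0.511, -0.193, 0.078], [73, 75, 76]), ([0.513, -0.17, 0.092], [38, 39, 41]), ([0.497, -0.189, 0.077], [66, 81, 109])]
178 [([0.517, -0.2, 0.069], [123, 127, 131]), ([0.512, -0.193, 0.072], [81, 83, 83]), ([0.505, -0.189, 0.073], [41, 40, 42]), ([0.495, -0.193, 0.068], [72, 88, 117])]
180 [([0.517, -0.2, 0.063], [127, 132, 135]), ([0.512, -0.191, 0.067], [93, 95, 97]), ([0.507, -0.183, 0.071], [43, 44, 49]), ([0.498, -0.186, 0.067], [76, 92, 121])]
182 [([0.516, -0.202, 0.056], [135, 138, 139]), ([0.512, -0.191, 0.061], [92, 94, 97]), ([0.505, -0.
[... 2295 characters left out ...]
 -0.233, 0.189]]
322 [[0.508, -0.178, 0.191], [0.508, -0.181, 0.19], [0.502, -0.181, 0.179], [0.496, -0.181, 0.168], [0.5, -0.233, 0.17], [0.508, -0.232, 0.185], [0.512, -0.233, 0.191]]
330 [[0.507, -0.179, 0.194], [0.505, -0.18, 0.19], [0.5, -0.181, 0.182], [0.493, -0.181, 0.169], [0.498, -0.232, 0.173], [0.505, -0.232, 0.185], [0.509, -0.234, 0.192]]
338 [[0.505, -0.179, 0.196], [0.503, -0.181, 0.192], [0.497, -0.181, 0.182], [0.489, -0.181, 0.169], [0.495, -0.233, 0.174], [0.503, -0.232, 0.186], [0.507, -0.234, 0.193]]
346 [[0.517, -0.184, 0.218], [0.499, -0.18, 0.191], [0.495, -0.181, 0.184], [0.375, -0.153, -0.001], [0.492, -0.233, 0.175], [0.501, -0.232, 0.188], [0.519, -0.226, 0.217]]
```

Both cameras agree that the finger ends really sit about 33 mm behind the reported TCP when shut: they are at z≈0.046 with TCP z at 0.013. The fingers closed above the rib. I'll use the measured finger ends from here, reopen, and descend by feel.

Emit:
send_rows --pt "0 0 0 0 0 0 40" --pt "0 0 0 0 0 0 40" --pt "0 0 0 0 0 0 40" --pt "7 0 0 0 0 0 40" --pt "14 0 0 0 0 0 40" --pt "21 0 0 0 0 0 40" --pt "26 0 0 0 0 0 40" --pt "26 0 0 0 0 0 40"

```text
t: 3.85
tcp_pos: [0.5037, -0.2012, -0.0148]
orientation: [0.514, 0.484, 0.516, -0.485]
contact_force: [0.6, -0.3, 0.0]
width: 0.034
```

Emit:
send_rows --pt "2 0 0 0 0 0 40" --pt "4 0 0 0 0 0 40" --pt "6 0 0 0 0 0 40" --pt "8 0 0 0 0 0 40" --pt "8 0 0 0 0 0 40"

```text
t: 4.27
tcp_pos: [0.5051, -0.202, -0.02]
orientation: [0.515, 0.485, 0.515, -0.484]
contact_force: [-2.5, 0.5, 9.9]
width: 0.0339
```

Run:
```python
from h import *
from station import optics
s=optics.snapshot("wrist"); np.savez("wrist3.npz",**s); print(cur()[1],cur()[0]["contact_force"])
cv2.imwrite("pics/w3.png",cv2.resize(s["pixels"][160:400,160:480],(640,480))[:,:,::-1])
for v in range(250,320,6): print(v,[wcloud(s,[(u,v)])[0].round(3).tolist() for u in(275,283,291,316,341,349,357)])
```

```text
[ 0.50507179 -0.202064   -0.0199955 ] [-3.13160725  0.92095753  8.81770702]
250 [[0.525, -0.186, 0.011], [0.525, -0.189, 0.011], [0.525, -0.192, 0.011], [0.525, -0.202, 0.01], [0.526, -0.212, 0.012], [0.526, -0.215, 0.012], [0.526, -0.219, 0.01]]
256 [[0.522, -0.186, 0.011], [0.522, -0.189, 0.01], [0.522, -0.192, 0.01], [0.523, -0.202, 0.011], [0.524, -0.212, 0.013], [0.524, -0.216, 0.012], [0.524, -0.219, 0.012]]
262 [[0.52, -0.186, 0.012], [0.519, -0.189, 0.01], [0.52, -0.192, 0.011], [0.52, -0.203, 0.011], [0.521, -0.213, 0.012], [0.521, -0.216, 0.012], [0.522, -0.219, 0.012]]
268 [[0.517, -0.186, 0.012], [0.517, -0.189, 0.012], [0.517, -0.193, 0.011], [0.519, -0.203, 0.015], [0.519, -0.213, 0.012], [0.518, -0.216, 0.011], [0.519, -0.219, 0.011]]
274 [[0.514, -0.186, 0.012], [0.514, -0.189, 0.011], [0.515, -0.193, 0.012], [0.519, -0.203, 0.02], [0.516, -0.213, 0.011], [0.516, -0.216, 0.012], [0.516, -0.22, 0.012]]
280 [[0.512, -0.186, 0.012], [0.512, -0.19, 0.011], [0.512, -0.193, 0.012], [0.519, -0.203, 0.027], [0.513, -0.213, 0.011], [0.514, -0.217, 0.012], [0.513, -0.22, 0.011]
[... 327 characters left out ...]
, -0.221, 0.011]]
298 [[0.505, -0.187, 0.015], [0.503, -0.19, 0.011], [0.504, -0.193, 0.012], [0.514, -0.203, 0.033], [0.505, -0.214, 0.011], [0.506, -0.217, 0.012], [0.505, -0.221, 0.011]]
304 [[0.503, -0.187, 0.016], [0.501, -0.19, 0.012], [0.501, -0.193, 0.012], [0.513, -0.203, 0.034], [0.503, -0.214, 0.012], [0.503, -0.218, 0.012], [0.503, -0.221, 0.013]]
310 [[0.5, -0.187, 0.017], [0.498, -0.19, 0.012], [0.498, -0.193, 0.012], [0.51, -0.203, 0.034], [0.499, -0.215, 0.011], [0.499, -0.218, 0.011], [0.5, -0.221, 0.011]]
316 [[0.497, -0.187, 0.016], [0.495, -0.19, 0.012], [0.495, -0.193, 0.011], [0.507, -0.203, 0.033], [0.496, -0.215, 0.011], [0.497, -0.218, 0.012], [0.498, -0.221, 0.013]]
```

View pics/w3.png

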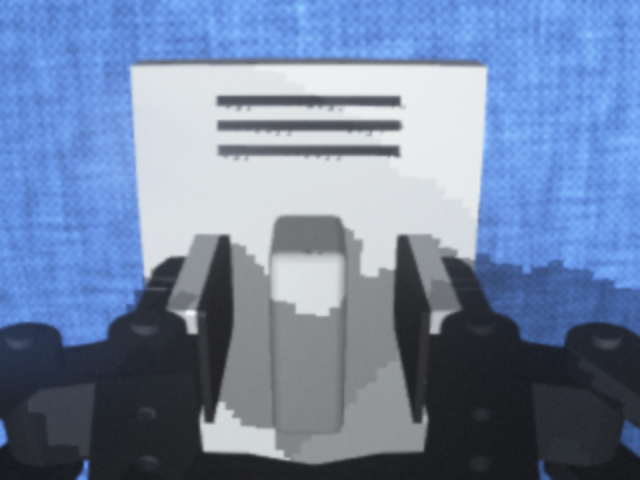

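Emit:
send_rows --pt "-2 0 0 0 0 0 40" --pt "-4 0 0 0 0 0 40" --pt "-4 0 0 0 0 0 30" --pt "-4 0 0 0 0 0 22" --pt "-4 0 0 0 0 0 15" --pt "-4 0 0 0 0 0 8" --pt "-4 0 0 0 0 0 5" --pt "-4 0 0 0 0 0 5" --grip_force 40

```text
t: 4.98
tcp_pos: [0.505, -0.2019, -0.017]
orientation: [0.515, 0.485, 0.515, -0.484]
contact_force: [-0.4, 0.6, 2.8]
width: 0.0131
```

```bash
cat >> h.py <<'E'
TC=np.array([.0058,0,-.019])   # TCP in cover frame
CON=np.array([.5408,.2075,0]); CY=-5.2
def lip_target(xc,z,tilt,yc=0.,yaw=None):
    "tool pose that puts lip edge at console x xc,y yc (m), height z, with tilt deg"
    yaw=CY if yaw is None else yaw
    C=Ro.from_euler("ZY",[yaw,-tilt],degrees=True)
    L=CON+Ro.from_euler("Z",CY,degrees=True).apply([xc,yc,0])+[0,0,z]
    return L+C.apply(TC-np.array([-.062,0,0])),toolR(yaw,tilt)
def lip_now():
    s,p,R=cur(); M=R.as_matrix(); C=Ro.from_matrix(np.c_[M[:,1],-M[:,2],-M[:,0]])
    L=p+C.apply(np.array([-.062,0,0])-TC)
    return (Ro.from_euler("Z",-CY,degrees=True).apply(L-CON)*1000).round(2),C.as_euler("ZYX",degrees=True).round(2),s["contact_force"].round(1),round(s["t"],2),round(s["width"],4)
E
python3 - <<'E'
from h import *
print(lip_now()); s,p,R=cur()
print(delta(*lip_target(-.052,.17,0)))
E
```

```text
(array([ -65.61, -421.25,    1.96]), array([ 3.49, -0.03, -0.  ]), array([-0.4,  0.6,  2.8]), 4.98, 0.0131)
(array([-168. ,   76.4, -404.1]), array([ 0.1516,  0.    , -0.0005]))
```

Emit:
send_rows --pt "-6 0 0 0 0 0 5" --pt "-16 0 0 0 0 0 5" --pt "-36 0 0 0 0 0 5" --pt "-60 0 0 0 0 0 5" --pt "-85 0 0 0 0 0 5" --pt "-110 0 0 0 0 0 5" --pt "-135 0 0 0 0 0 5" --pt "-150 0 0 0 0 0 5" --grip_force 60

```text
t: 5.65
tcp_pos: [0.5056, -0.2024, 0.1364]
orientation: [0.516, 0.485, 0.514, -0.484]
contact_force: [1.0, 0.4, -0.7]
width: 0.0127
```

Run:
```python
from h import *
print(lip_now()); print(delta(*lip_target(-.052,.17,0)))
```

```text
(array([ -64.98, -421.61,  155.21]), array([ 3.49, -0.18, -0.13]), array([ 1. ,  0.4, -0.7]), 5.65, 0.0127)
(array([ -15.2,   75.7, -404.6]), array([ 0.1517,  0.002 , -0.0034]))
```

Emit:
send_rows --pt "-5 3 -15 0 0 0 5" --pt "-10 9 -45 0.01 0 0 5" --pt "-15 15 -80 0.03 0 0 5" --pt "-15 21 -115 0.04 0 0 5" --pt "-15 28 -150 0.06 0 0 5" --pt "-15 34 -185 0.07 0 0 5" --pt "-15 41 -220 0.08 0 0 5" --pt "-15 47 -255 0.1 0 0 5"

```text
t: 6.32
tcp_pos: [0.536, 0.0572, 0.1487]
orientation: [0.49, 0.51, 0.49, -0.51]
contact_force: [0.5, -0.1, -1.7]
width: 0.0128
```

Run:
```python
from h import *
print(lip_now()); print(delta(*lip_target(-.052,.17,0)))
```

```text
(array([ -58.91, -153.57,  167.6 ]), array([-2.28, -0.04,  0.  ]), array([ 0.5, -0.1, -1.7]), 6.32, 0.0128)
(array([  -2.3,   14.6, -149.6]), array([ 0.051 , -0.    , -0.0007]))
```

Emit:
send_rows --pt "0 3 -35 0.01 0 0 5" --pt "-1 7 -70 0.03 0 0 5" --pt "-2 11 -105 0.04 0 0 5" --pt "-2 14 -130 0.05 0 0 5" --pt "-2 15 -144 0.05 0 0 5" --pt "-2 15 -146 0.05 0 0 5" --pt "-2 15 -146 0.05 0 0 5" --pt "-2 15 -146 0.05 0 0 5"

```text
t: 6.98
tcp_pos: [0.5566, 0.1997, 0.1499]
orientation: [-0.477, -0.522, -0.477, 0.522]
contact_force: [-0.4, -0.5, -1.5]
width: 0.0126
```

Run:
```python
from h import *
from station import optics
print(lip_now()); im=[]
for n in("wrist","side","top"):
    s=optics.snapshot(n); np.savez(n+"4.npz",**s); im.append(s["pixels"])
a=cv2.resize(im[0],(800,600))[:300]; b=cv2.resize(im[1][180:360,300:480],(300,300),interpolation=2);c=cv2.resize(im[2][190:310,160:280],(300,300),interpolation=2)
cv2.imwrite("pics/h4.png",np.vstack([a,np.hstack([b,c,np.zeros((300,200,3),np.uint8)])])[:,:,::-1])
```

```text
(array([-51.33,  -6.43, 168.93]), array([-5.12,  0.01, -0.05]), array([-0.4, -0.5, -1.5]), 6.98, 0.0126)
```

View pics/h4.png

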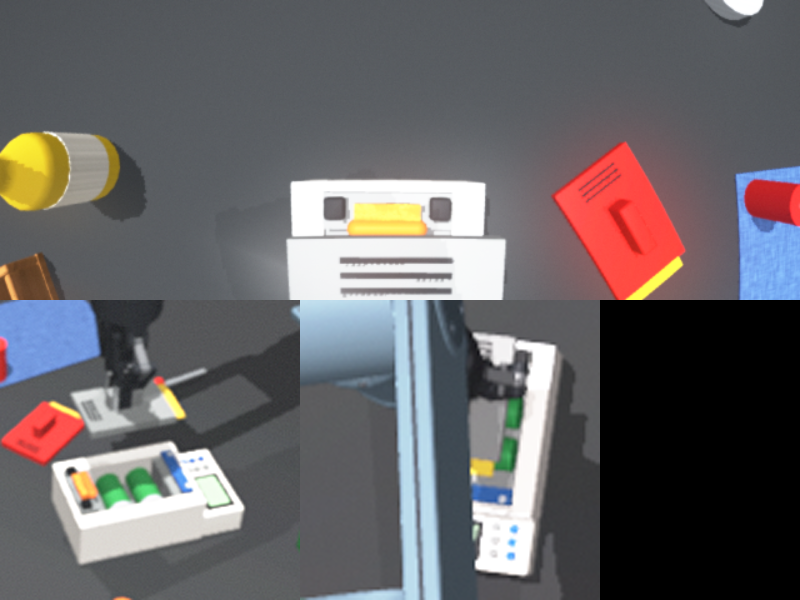

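Run:
```python
from h import *
s=load("wrist4"); H=hsv(s).astype(int)
def tocon(p): return (Ro.from_euler("Z",-CY,degrees=True).apply(p-CON)*1000).round(1)
w=(H[...,1]<50)&(H[...,2]>150)
# rear edge of console: first white row per column
rows=[(u,np.argmax(w[120:,u])+120) for u in range(245,380,6)]
p=wplane(s,rows,.06); c=tocon(p); print("rear edge fit (x=77?)",np.polyfit(c[:,1],c[:,0],1),c[[0,-1]])
for v in(155,165): 
    u=np.where(w[v,200:420])[0]+200; print("rim sides (±55)",v,u.min(),u.max(),tocon(wplane(s,[(u.min(),v),(u.max()+1,v)],.06)).tolist())
o=(abs(H[...,0]-20)<10)&(H[...,1]>120); o[:, :250]=0;o[:,400:]=0;o[:140]=0;o[195:]=0
c,r=rect(o); print("catch",r,tocon(wplane(s,cv2.boxPoints(r),.076)).tolist(), [wcloud(s,[(u,v)])[0].round(4).tolist() for u,v in((310,168),(310,172),(310,183))])
# cover rear edge in hand, top-face height
h=cur()[1][2]+.019+.009
rows=[(u,np.argmax(w[187:,u])+187) for u in range(240,396,6)]
P=wplane(s,rows,h);c=tocon(P);print("cover rear edge",h,np.polyfit(c[:,1],c[:,0],1))
for v in(205,225):
    u=np.where(w[v,200:420])[0]+200; print("cover sides",u.min(),u.max(),tocon(wplane(s,[(u.min(),v),(u.max()+1,v)],h)).tolist())
print("plate z",np.median(wcloud(s,[(u,205) for u in range(240,280,3)]),0))
t=load("side4"); P=cloud(t); h=hsv(t).astype(int)
B=np.zeros((480,640),bool);B[255:330,330:450]=1
wt=B&(h[...,1]<60)&(h[...,2]>120)
bl=B&(abs(h[...,0]-112)<10)&(h[...,1]>130); og=B&(abs(h[...,0]-18)<10)&(h[...,1]>140)
for n,m in(("bar",bl),("catch",og)):
    q=tocon(P[m]);print(n,m.sum(),np.median(q,0),np.percentile(q,[3,97],axis=0).tolist(),"zmax",np.percentile(P[m][:,2],[50,80,90,95]).round(4))
q=P[B&(P[...,2]>.056)&(P[...,2]<.063)&(h[...,2]>140)&(h[...,1]<60)]; print("rim",len(q)); 
r=cv2.minAreaRect((q[:,:2]*1000).astype(np.float32)); print(r, np.median(q[:,2]))
```

```text
rear edge fit (x=77?) [4.48358927e-03 7.69024924e+01] [[ 77.1  42.4  60. ]
 [ 76.4 -51.1  60. ]]
rim sides (±55) 155 232 388 [[69.5, 52.1, 60.0], [69.5, -60.0, 60.0]]
rim sides (±55) 165 233 387 [[62.3, 51.5, 60.0], [62.3, -59.5, 60.0]]
catch ((309.0, 175.0), (62.0, 24.0), 0.0) [[48.1, 17.5, 76.0], [64.3, 17.3, 76.0], [64.2, -23.9, 76.0], [48.1, -24.1, 76.0]] [[0.6007, 0.1981, 0.0728], [0.5979, 0.1984, 0.0716], [0.591, 0.1989, 0.0762]]
cover rear edge 0.17803329509124052 [2.11457401e-03 6.17618749e+01]
cover sides 229 404 [[55.0, 27.3, 178.0], [55.1, -43.8, 178.0]]
cover sides 230 402 [[46.7, 27.3, 178.0], [46.8, -43.4, 178.0]]
plate z [0.59676285 0.21722988 0.17839295]
bar 113 [-59.9   1.8  64.7] [[-66.884, -29.216, 60.972], [-55.3, 34.78, 67.3]] zmax [0.0647 0.0656 0.0664 0.067 ]
catch 143 [56.6  3.4 73.2] [[48.53, -19.78, 67.134], [64.1, 20.374, 77.8]] zmax [0.0732 0.0753 0.076  0.0776]
rim 1339
((540.3798217773438, 207.69375610351562), (115.73384094238281, 156.33946228027344), 84.10713195800781) 0.05907330320094998
```

```bash
sed -i 's/^CON=.*/CON=np.array([.5407,.2061,0]); CY=-5.25/' h.py
python3 - <<'E'
from h import *
print(lip_now()); print(delta(*lip_target(-.044,.080,14)))
E
```

```text
(array([-51.02,  -5.35, 169.03]), array([-5.21, -0.01, -0.02]), array([-0.1,  0.5, -1.6]), 7.13, 0.0127)
(array([72.1,  9.6, -5.3]), array([8.000e-04, 2.000e-04, 2.442e-01]))
```

Emit:
send_rows --pt "10 2 -2 0 0 0.05 5" --pt "22 4 -4 0 0 0.1 5" --pt "34 6 -5.3 0 0 0.15 5" --pt "46 8 -5.3 0 0 0.2 5" --pt "58 9.6 -5.3 0 0 0.244 5" --pt "68 9.6 -5.3 0 0 0.244 5" --pt "72 9.6 -5.3 0 0 0.244 5" --pt "72 9.6 -5.3 0 0 0.244 5"

```text
t: 7.8
tcp_pos: [0.5667, 0.2044, 0.0771]
orientation: [0.537, 0.576, 0.41, -0.461]
contact_force: [0.5, 0.7, -0.8]
width: 0.0129
```

Emit:
send_rows --pt "0 0 0 0 0 0 5" --pt "0 0 0 0 0 0 5"

```text
t: 7.97
tcp_pos: [0.5684, 0.205, 0.0789]
orientation: [0.537, 0.577, 0.41, -0.459]
contact_force: [-0.1, -0.9, -0.1]
width: 0.0128
```

Run:
```python
from h import *
from station import optics
print(lip_now()); im=[]
for n in("wrist","side"):
    s=optics.snapshot(n); np.savez(n+"5.npz",**s); im.append(s["pixels"])
a=cv2.resize(im[0][110:310,190:440],(500,400)); b=cv2.resize(im[1][230:350,320:440],(300,300),interpolation=2); b=np.vstack([b,np.zeros((100,300,3),np.uint8)])
cv2.imwrite("pics/h5.png",np.hstack([a,b])[:,:,::-1])
```

```text
(array([-42.7 ,   1.35,  80.83]), array([ -5.16, -14.07,   0.03]), array([-0.1, -0.9, -0.1]), 7.97, 0.0128)
```

View pics/h5.png

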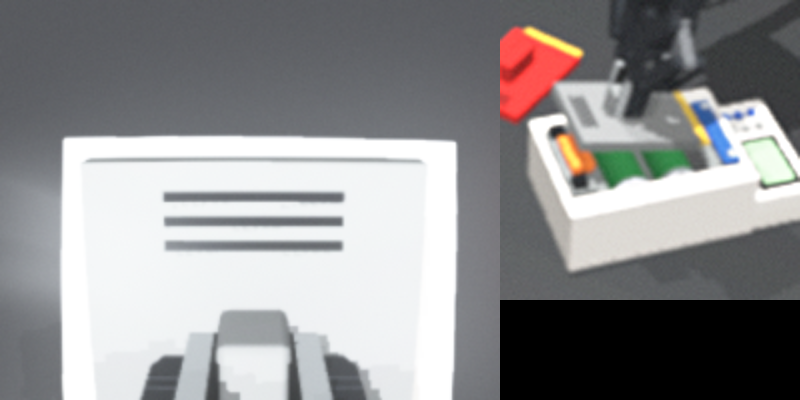

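Run:
```python
from h import *
print(lip_now()); print(delta(*lip_target(-.044,.060,14)))
```

```text
(array([-43.05,   1.42,  80.74]), array([ -5.14, -14.07,   0.03]), array([-0.1, -0.2, -1.2]), 8.07, 0.0125)
(array([20. , -6. ,  1.6]), array([ 0.0018, -0.001 , -0.0012]))
```

Emit:
send_rows --pt "4 -1 1.5 0.002 0 0 5" --pt "8 -2 1.5 0.002 0 0 5" --pt "12 -3 1.5 0.002 0 0 5" --pt "15 -4 1.5 0.002 0 0 5" --pt "18 -5 1.5 0.002 0 0 5" --pt "19.5 -6 1.5 0.002 0 0 5" --pt "19.5 -6 1.5 0.002 0 0 5" --pt "19.5 -6 1.5 0.002 0 0 5"

```text
t: 8.73
tcp_pos: [0.5656, 0.2038, 0.0574]
orientation: [0.537, 0.577, 0.41, -0.46]
contact_force: [0.1, 1.3, -0.7]
width: 0.0127
```

Run:
```python
from h import *
print(lip_now()); print(delta(*lip_target(-.044,.056,14)))
```

```text
(array([-4.535e+01, -1.000e-02,  5.947e+01]), array([ -5.22, -13.98,   0.03]), array([ 0.1,  1.3, -0.7]), 8.73, 0.0127)
(array([3.7, 0.5, 0. ]), array([ 0.0005, -0.0006,  0.0003]))
```

Emit:
send_rows --pt "0.5 -0.1 0 0 0 0 5" --pt "1 -0.2 0 0 0 0 5" --pt "1.5 -0.4 0 0 0 0 5" --pt "2 -0.5 0 0 0 0 5" --pt "2 -0.5 0 0 0 0 5"

```text
t: 9.15
tcp_pos: [0.5657, 0.2038, 0.0555]
orientation: [0.537, 0.577, 0.41, -0.46]
contact_force: [-0.4, 0.7, -0.8]
width: 0.0125
```

Emit:
send_rows --pt "0.3 -0.1 0 0 0 0 5" --pt "0.6 -0.15 0 0 0 0 5" --pt "0.9 -0.2 0 0 0 0 5" --pt "0.9 -0.2 0 0 0 0 5"

```text
t: 9.48
tcp_pos: [0.5658, 0.2038, 0.0545]
orientation: [0.537, 0.577, 0.41, -0.46]
contact_force: [-0.3, 0.1, -0.7]
width: 0.0127
```

Run:
```python
from h import *
print(lip_now())
```

```text
(array([-4.521e+01, -3.000e-02,  5.658e+01]), array([ -5.23, -13.99,   0.03]), array([-0.3,  0.1, -0.7]), 9.48, 0.0127)
```

Emit:
send_rows --pt "0.4 -0.1 0 0 0 0 5" --pt "0.8 -0.2 0 0 0 0 5" --pt "1 -0.25 0 0 0 0 5" --pt "1 -0.25 0 0 0 0 5"

```text
t: 9.82
tcp_pos: [0.5657, 0.2038, 0.0535]
orientation: [0.537, 0.577, 0.41, -0.46]
contact_force: [0.1, 0.8, -2.7]
width: 0.0126
```

Emit:
send_rows --pt "0.3 -0.1 0 0 0 0 5" --pt "0.6 -0.15 0 0 0 0 5" --pt "0.6 -0.15 0 0 0 0 5"

```text
t: 10.07
tcp_pos: [0.5657, 0.2038, 0.0529]
orientation: [0.537, 0.577, 0.41, -0.46]
contact_force: [1.3, -0.3, -1.6]
width: 0.0125
```

Emit:
send_rows --pt "0.3 -0.1 0 0 0 0 5" --pt "0.6 -0.15 0 0 0 0 5" --pt "0.6 -0.15 0 0 0 0 5"

```text
t: 10.32
tcp_pos: [0.5657, 0.2038, 0.0522]
orientation: [0.537, 0.577, 0.41, -0.46]
contact_force: [1.1, 0.0, -1.0]
width: 0.0123
```

Emit:
send_rows --pt "0.3 -0.1 0 0 0 0 5" --pt "0.6 -0.15 0 0 0 0 5" --pt "0.6 -0.15 0 0 0 0 5"

```text
t: 10.57
tcp_pos: [0.5657, 0.2038, 0.0516]
orientation: [0.537, 0.577, 0.41, -0.46]
contact_force: [-0.1, -0.1, -1.0]
width: 0.0125
```

Run:
```python
from h import *
print(lip_now())
```

```text
(array([-4.528e+01, -2.000e-02,  5.366e+01]), array([ -5.23, -13.99,   0.03]), array([-0.1, -0.1, -1. ]), 10.57, 0.0125)
```

Emit:
send_rows --pt "0.4 -0.1 0 0 0 0 5" --pt "0.8 -0.2 0 0 0 0 5" --pt "0.8 -0.2 0 0 0 0 5"

```text
t: 10.82
tcp_pos: [0.5658, 0.2038, 0.0508]
orientation: [0.537, 0.577, 0.41, -0.46]
contact_force: [-0.0, -0.5, -0.6]
width: 0.0128
```

Emit:
send_rows --pt "0.4 -0.1 0 0 0 0 5" --pt "0.8 -0.2 0 0 0 0 5" --pt "0.8 -0.2 0 0 0 0 5"

```text
t: 11.07
tcp_pos: [0.5659, 0.2038, 0.0501]
orientation: [0.537, 0.577, 0.41, -0.46]
contact_force: [0.7, 0.5, -1.5]
width: 0.0129
```

Run:
```python
from h import *
from station import optics
print(lip_now()); 
s=optics.snapshot("side"); np.savez("side6.npz",**s)
cv2.imwrite("pics/s6.png",cv2.resize(s["pixels"][240:340,330:450],(720,600),interpolation=cv2.INTER_CUBIC)[:,:,::-1])
P=cloud(s);h=hsv(s).astype(int);B=np.zeros((480,640),bool);B[240:330,330:450]=1
for n,m in(("bar",B&(abs(h[...,0]-112)<10)&(h[...,1]>130)),("yellow",B&(abs(h[...,0]-27)<5)&(h[...,1]>140))):
    q=(Ro.from_euler("Z",-CY,degrees=True).apply(P[m]-CON)*1000).round(1); print(n,m.sum(),np.median(q,0),np.percentile(q,[5,95],axis=0).tolist())
```

```text
(array([-4.509e+01,  1.000e-02,  5.208e+01]), array([ -5.23, -14.01,   0.04]), array([ 0.7,  0.5, -1.5]), 11.07, 0.0129)
bar 117 [-59.6   3.   64.7] [[-65.67999999999999, -28.04, 61.68], [-55.080000000000005, 35.69999999999999, 67.82]]
yellow 62 [  -5.9  -195.65    6.3 ] [[-42.894999999999996, -232.875, -2.15], [19.699999999999992, 24.509999999999994, 58.495]]
```

View pics/s6.png

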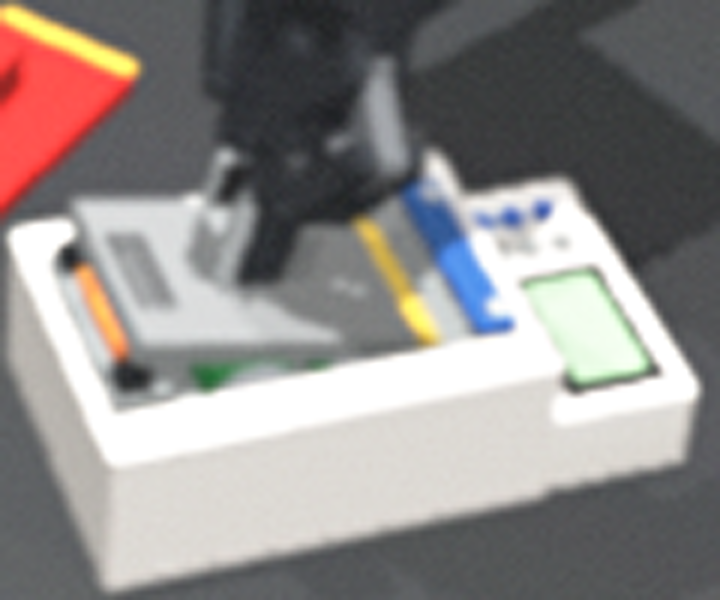

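Run:
```python
from h import *
s=load("side6");P=cloud(s)
q=lambda x,y:(lambda u,v:(Ro.from_euler("Z",-CY,degrees=True).apply(P[v-1:v+2,u-1:u+2].reshape(-1,3)-CON)*1000).round(1))(int(330+x/6),int(240+y/6))
for n,xy in dict(floor=(448,305),floor2=(425,265),lip=(402,287),lip2=(385,255),bar=(460,255),bar2=(480,300),rimnear=(330,385),rimfar=(50,235),plate=(200,320),wallL=(540,365),ledge=(160,385)).items(): print(n,np.median(q(*xy),0),q(*xy)[:,2])
```

```text
floor [-53.5  14.4  56.4] [56.1 55.3 54.6 56.9 56.4 56.4 56.8 58.8 55.2]
floor2 [-52.9  -4.5  56. ] [54.7 57.2 58.  56.  55.5 57.4 55.9 57.5 54.5]
lip [-43.9   2.2  56.6] [54.7 55.4 61.4 56.6 54.6 56.6 59.1 58.5 51.7]
lip2 [-42.9 -12.   56.4] [56.7 52.6 55.8 53.1 57.2 57.2 56.4 54.3 57.8]
bar [-61.7   0.8  64.4] [64.3 66.2 65.3 63.8 65.7 61.1 62.1 66.5 64.4]
bar2 [-61.   25.7  65.3] [65.3 66.1 65.2 65.5 60.7 65.5 64.5 63.4 65.9]
rimnear [-1.4 43.5 58.6] [60.2 58.5 58.6 58.  59.9 60.8 59.5 58.1 57.9]
rimfar [ 64.5 -49.1  59.7] [57.4 62.  59.7 58.8 60.4 59.2 60.8 59.5 60.2]
plate [38.2 25.7 82. ] [80.2 84.  81.5 84.  85.1 81.6 85.  82.  80.6]
wallL [-72.3  50.6  58.4] [58.3 58.5 59.2 58.6 58.5 58.4 56.4 55.1 57. ]
ledge [54.6 33.3 64.5] [73.2 68.  64.5 66.3 65.8 62.  62.2 63.8 63.1]
```

Emit:
send_rows --pt "0.4 -0.1 0 0 0 0 5" --pt "0.8 -0.2 0 0 0 0 5" --pt "0.8 -0.2 0 0 0 0 5"

```text
t: 11.37
tcp_pos: [0.566, 0.2039, 0.0496]
orientation: [0.537, 0.577, 0.409, -0.46]
contact_force: [-1.4, -0.3, 2.1]
width: 0.0126
```

Emit:
send_rows --pt "0.4 -0.1 0 0 0 0 5" --pt "0.8 -0.2 0 0 0 0 5" --pt "0.8 -0.2 0 0 0 0 5"

```text
t: 11.62
tcp_pos: [0.5661, 0.2039, 0.0493]
orientation: [0.537, 0.577, 0.409, -0.46]
contact_force: [-3.2, -1.1, 7.7]
width: 0.0126
```

Run:
```python
from h import *
from station import optics
print(lip_now(),cur()[0]["ft_torque"])
s=optics.snapshot("wrist"); np.savez("wrist7.npz",**s)
C=toolR(-5.23,14).as_matrix(); C=np.c_[C[:,1],-C[:,2],-C[:,0]]
p=cur()[1]
H=hsv(s).astype(int); q=wcloud(s,[(u,v) for u in range(240,290,3) for v in range(205,255,3)]+[(u,v) for u in range(345,392,3) for v in range(205,255,3)])
c=(q-p)@C+TC; c=c[abs(c[:,2]-.009)<.006]; A=np.c_[c[:,:2],np.ones(len(c))]; k=np.linalg.lstsq(A,c[:,2],rcond=None)[0]; print("plate in nominal cover frame: slope deg",np.degrees(k[:2]),"z at 0 (.009)",k[2],len(c))
```

```text
(array([-44.85,   0.09,  51.24]), array([ -5.23, -14.07,   0.05]), array([-3.2, -1.1,  7.7]), 11.62, 0.0126) [-0.19115718  0.15492163 -0.05021395]
plate in nominal cover frame: slope deg [ 0.73478143 -0.12464975] z at 0 (.009) 0.009129386880632945 561
```

Run:
```python
from h import *
s=load("side6");P=cloud(s);h=hsv(s)
def poly(*xy):
    m=np.zeros((480,640),np.uint8); cv2.fillPoly(m,[np.array([[330+x/6,240+y/6] for x,y in xy]).round().astype(np.int32)],1); return m>0
con=lambda q:Ro.from_euler("Z",-CY,degrees=True).apply(q-CON)*1000
q=con(P[poly((95,215),(180,215),(185,270),(230,300),(320,340),(145,350))]); A=np.c_[q[:,:2],np.ones(len(q))]
k,_,_,_=np.linalg.lstsq(A,q[:,2],rcond=None); r=q[:,2]-A@k; ok=abs(r)<3; k=np.linalg.lstsq(A[ok],q[ok,2],rcond=None)[0]
print("plate",len(q),ok.sum(),"tilt",np.degrees(np.arctan(k[0])),"z top at x=-45",k@[-45,0,1],"at x=45",k@[45,0,1], "expect at lip x:",52.08+9/np.cos(np.radians(14)))
for n,pl in dict(rimNear=((130,455),(540,370),(545,355),(125,425)),rimFar=((15,235),(60,225),(75,300),(50,300)),bar=((415,190),(435,200),(505,320),(480,325)),floor=((415,230),(425,230),(465,320),(450,325)),display=((530,280),(595,270),(640,350),(570,375))).items():
    z=con(P[poly(*pl)]); print(n,len(z),np.median(z,0).round(1),np.percentile(z[:,2],[20,80]).round(1))
```

```text
plate 413 72 tilt 27.997889706528234 z top at x=-45 35.13165542785964 at x=45 82.98125236435173 expect at lip x: 61.35552266414908
rimNear 351 [ 8.5 51.1 59.2] [57.9 60.9]
rimFar 88 [ 69.5 -33.   60.5] [58.9 65.6]
bar 105 [-61.2   8.4  64.7] [63.4 66. ]
floor 62 [-55.5   8.3  56.9] [55.2 63.4]
display 210 [-103.8   18.5   37.7] [36.4 38.8]
```

Run:
```python
from h import *
s=load("side6");P=cloud(s)
def poly(*xy):
    m=np.zeros((480,640),np.uint8); cv2.fillPoly(m,[np.array([[330+x/6,240+y/6] for x,y in xy]).round().astype(np.int32)],1); return m>0
con=lambda q:Ro.from_euler("Z",-CY,degrees=True).apply(q-CON)*1000
q=con(P[poly((95,215),(180,215),(185,270),(250,320),(320,335),(150,345))])
r=q[:,2]-(61.36+(q[:,0]+45)*np.tan(np.radians(14)))
print(np.percentile(r,[5,20,40,50,60,80,95]).round(1))
for a in range(-30,60,10):
    m=(q[:,0]>=a)&(q[:,0]<a+10)&(abs(r)<12); print(a,m.sum(),np.median(r[m]).round(1) if m.any() else None)
q=con(P[poly((250,320),(320,335),(400,335),(365,235),(290,240))]); r=q[:,2]-(61.36+(q[:,0]+45)*np.tan(np.radians(14)))
for a in range(-45,30,10):
    m=(q[:,0]>=a)&(q[:,0]<a+10)&(abs(r)<12); print("dark",a,m.sum(),np.median(r[m]).round(1) if m.any() else None)
```

```text
[-2.5 -1.1 -0.1  0.3  0.6  1.4  2.5]
-30 0 None
-20 0 None
-10 0 None
0 10 -0.5
10 18 0.6
20 46 0.1
30 108 0.1
40 104 0.3
50 98 0.7
dark -45 6 -3.8
dark -35 71 -0.1
dark -25 78 0.2
dark -15 64 0.3
dark -5 54 0.7
dark 5 33 0.5
dark 15 8 0.9
dark 25 0 None
```

Run:
```python
from h import *
s=load("top0");P=cloud(s); q=(Ro.from_euler("Z",-CY,degrees=True).apply(P.reshape(-1,3)-CON)*1000); col=s["pixels"].reshape(-1,3)
for a in range(-120,84,4):
    m=(abs(q[:,1])<25)&(q[:,0]>=a)&(q[:,0]<a+4)&(q[:,2]>10); print(a+2,m.sum(),np.percentile(q[m,2],[25,50,75]).round(1),np.median(col[m],0))
```

```text
-118 40 [36.2 37.6 38.9] [218.5 230.5 211. ]
-114 41 [37.2 38.5 40.3] [254. 255. 253.]
-110 38 [37.8 38.9 40.8] [254. 255. 253.]
-106 41 [36.1 37.5 39.9] [254. 255. 253.]
-102 41 [37.1 38.9 40. ] [254. 255. 253.]
-98 41 [36.2 38.6 40. ] [254. 255. 253.]
-94 38 [36.9 38.  40.6] [254. 255. 253.]
-90 37 [36.7 38.3 40. ] [213. 231. 206.]
-86 40 [36.4 38.1 40.6] [251.5 250.5 251. ]
-82 40 [35.4 36.7 38. ] [252. 249. 248.]
-78 42 [35.5 38.3 58.7] [253.  252.5 252.5]
-74 43 [59.3 60.5 61.8] [255. 255. 255.]
-70 39 [58.4 62.  65.2] [186. 205. 248.]
-66 41 [64.7 66.5 67.4] [ 97. 178. 253.]
-62 40 [64.7 66.  67.4] [ 97. 178. 253.]
-58 42 [64.7 66.1 67.8] [ 99. 179. 252.]
-54 38 [57.8 60.  65.6] [231.  236.  245.5]
-50 36 [55.2 56.5 57.6] [244. 242. 243.]
-46 29 [57.  58.1 59.1] [243. 242. 243.]
-42 36 [20.7 22.4 24.6] [168.  166.5 168. ]
-38 49 [24.2 41.8 45.1] [ 73. 152.  95.]
-34 39 [47.7 49.6 51.1] [ 75. 207. 107.]
-30 41 [50.7 51.8 54.1] [ 90. 231. 126.]
-26 41 [52.4 54.1 56. ] [117. 248. 157.]
-22 41 [53.  54.3 56.5] [118. 248. 157.]
-18 39 [52.3 53.3 54.4] [ 91. 234. 130.]
-14 36 [50.6 5
[... 950 characters left out ...]
 239.  241. ]Traceback (most recent call last):
  File "<stdin>", line 4, in <module>
    return _quantile_unchecked(
        a, q, axis, out, overwrite_input, method, keepdims, weights)
    return _ureduce(a,
                    func=_quantile_ureduce_func,
    ...<5 lines>...
                    overwrite_input=overwrite_input,
                    method=method)
    r = func(a, **kwargs)
    result = _quantile(arr,
                       quantiles=q,
    ...<2 lines>...
                       out=out,
                       weights=wgt)
    slices_having_nans = np.isnan(arr[-1, ...])
                                  ~~~^^^^^^^^^
IndexError: index -1 is out of bounds for axis 0 with size 0
```

The camera profile settles it. The slot's floor (z≈56) reaches only to console x≈-45, and beyond that is the well. My lip came down behind the floor's edge and touched a cell. I'll go up and forward, then feel again.

Emit:
send_rows --pt "-2 0.5 0 0 0 0 5" --pt "-4 1 0 0 0 0 5" --pt "-6.3 1.5 0 0 0 0 5" --pt "-8.7 2.2 0 0 0 0 5" --pt "-8.7 2.2 0 0 0 0 5" --pt "-8.7 2.2 0 0 0 0 5"

```text
t: 12.17
tcp_pos: [0.5658, 0.2038, 0.0574]
orientation: [0.537, 0.577, 0.41, -0.46]
contact_force: [-0.8, -0.4, -2.3]
width: 0.0128
```

Run:
```python
from h import *
print(lip_now()); print(delta(*lip_target(-.0495,.0590,14)))
```

```text
(array([-4.517e+01, -2.000e-02,  5.946e+01]), array([ -5.23, -14.  ,   0.03]), array([-0.8, -0.4, -2.3]), 12.17, 0.0128)
(array([-0.6, -4.3,  0. ]), array([ 0.0003, -0.0007,  0.    ]))
```

Run:
```python
from h import *
print(delta(*lip_target(-.0500,.0590,12)))
```

```text
(array([ 1.6, -5.5,  0. ]), array([ 0.0003, -0.0007, -0.0349]))
```

Emit:
send_rows --pt "0.4 -1.4 0 0 0 -0.009 5" --pt "0.8 -2.8 0 0 0 -0.018 5" --pt "1.2 -4.2 0 0 0 -0.027 5" --pt "1.6 -5.5 0 0 0 -0.035 5" --pt "1.6 -5.5 0 0 0 -0.035 5" --pt "1.6 -5.5 0 0 0 -0.035 5"

```text
t: 12.67
tcp_pos: [0.5609, 0.2042, 0.0544]
orientation: [0.528, 0.569, 0.42, -0.47]
contact_force: [0.7, -0.3, -1.0]
width: 0.0129
```

Emit:
send_rows --pt "0.4 -0.1 0 0 0 0 5" --pt "0.8 -0.2 0 0 0 0 5" --pt "1.2 -0.25 0 0 0 0 5" --pt "1.2 -0.25 0 0 0 0 5"

```text
t: 13.0
tcp_pos: [0.5607, 0.2042, 0.0532]
orientation: [0.528, 0.569, 0.42, -0.47]
contact_force: [-0.3, -0.8, -1.4]
width: 0.0129
```

Run:
```python
from h import *
print(lip_now())
```

```text
(array([-5.013e+01, -5.000e-02,  5.767e+01]), array([ -5.23, -11.98,   0.03]), array([-0.3, -0.8, -1.4]), 13.0, 0.0129)
```

Emit:
send_rows --pt "0.3 -0.05 0 0 0 0 5" --pt "0.6 -0.1 0 0 0 0 5" --pt "0.6 -0.1 0 0 0 0 5"

```text
t: 13.25
tcp_pos: [0.5608, 0.2043, 0.0526]
orientation: [0.528, 0.569, 0.42, -0.47]
contact_force: [-0.1, 0.2, -1.5]
width: 0.0125
```

Emit:
send_rows --pt "0.3 -0.05 0 0 0 0 5" --pt "0.6 -0.1 0 0 0 0 5" --pt "0.6 -0.1 0 0 0 0 5"

```text
t: 13.5
tcp_pos: [0.5609, 0.2042, 0.052]
orientation: [0.528, 0.569, 0.42, -0.47]
contact_force: [-0.7, 0.3, -0.5]
width: 0.0126
```

Emit:
send_rows --pt "0.3 -0.05 0 0 0 0 5" --pt "0.6 -0.1 0 0 0 0 5" --pt "0.6 -0.1 0 0 0 0 5"

```text
t: 13.75
tcp_pos: [0.5609, 0.2042, 0.0514]
orientation: [0.528, 0.569, 0.42, -0.47]
contact_force: [-0.4, 0.6, -1.4]
width: 0.0128
```

Emit:
send_rows --pt "0.3 -0.05 0 0 0 0 5" --pt "0.6 -0.1 0 0 0 0 5" --pt "0.6 -0.1 0 0 0 0 5"

```text
t: 14.0
tcp_pos: [0.561, 0.2042, 0.0508]
orientation: [0.528, 0.569, 0.42, -0.469]
contact_force: [0.1, -0.1, 0.5]
width: 0.0129
```

Emit:
send_rows --pt "0.3 -0.05 0 0 0 0 5" --pt "0.6 -0.1 0 0 0 0 5" --pt "0.6 -0.1 0 0 0 0 5"

```text
t: 14.25
tcp_pos: [0.5612, 0.2043, 0.0505]
orientation: [0.529, 0.569, 0.42, -0.469]
contact_force: [-0.1, -0.8, 2.3]
width: 0.0125
```

Run:
```python
from h import *
print(lip_now())
```

```text
(array([-4.971e+01,  2.000e-02,  5.499e+01]), array([ -5.23, -12.01,   0.04]), array([-0.1, -0.8,  2.3]), 14.25, 0.0125)
```

Emit:
send_rows --pt "-0.4 0.1 0 0 0 0 5" --pt "-0.6 -0.9 0 0 0 0 5" --pt "-0.8 -1.9 0 0 0 0 5" --pt "-1 -2.9 0 0 0 0 5" --pt "-1.2 -3.9 0 0 0 0 5" --pt "-1.4 -4.9 0 0 0 0 5" --pt "-1.4 -4.9 0 0 0 0 5"

```text
t: 14.83
tcp_pos: [0.5559, 0.2048, 0.0507]
orientation: [0.529, 0.569, 0.42, -0.469]
contact_force: [1.1, -0.8, 1.0]
width: 0.0129
```

Emit:
send_rows --pt "-0.1 -0.7 0 0 0 0 5" --pt "-0.3 -1.4 0 0 0 0 5" --pt "-0.4 -2.1 0 0 0 0 5" --pt "-0.6 -2.8 0 0 0 0 5" --pt "-0.6 -2.8 0 0 0 0 5"

```text
t: 15.25
tcp_pos: [0.553, 0.205, 0.0506]
orientation: [0.529, 0.569, 0.42, -0.469]
contact_force: [2.0, -0.9, 1.1]
width: 0.0129
```

Run:
```python
from h import *
print(lip_now())
```

```text
(array([-5.790e+01, -1.000e-02,  5.514e+01]), array([ -5.23, -12.  ,   0.04]), array([ 2. , -0.9,  1.1]), 15.25, 0.0129)
```

Emit:
send_rows --pt "-0.1 -0.6 0 0 0 0 5" --pt "-0.25 -1.2 0 0 0 0 5" --pt "-0.4 -1.8 0 0 0 0 5" --pt "-0.5 -2.4 0 0 0 0 5" --pt "-0.5 -2.4 0 0 0 0 5"

```text
t: 15.67
tcp_pos: [0.5506, 0.2052, 0.0506]
orientation: [0.529, 0.569, 0.42, -0.469]
contact_force: [1.1, -0.1, 1.0]
width: 0.0124
```

Emit:
send_rows --pt "-0.1 -0.6 0 0 0 0 5" --pt "-0.25 -1.2 0 0 0 0 5" --pt "-0.25 -1.2 0 0 0 0 5"

```text
t: 15.92
tcp_pos: [0.5494, 0.2053, 0.0506]
orientation: [0.529, 0.569, 0.42, -0.469]
contact_force: [1.6, 0.5, 1.7]
width: 0.0125
```

Run:
```python
from h import *
print(lip_now())
```

```text
(array([-61.55,   0.  ,  55.13]), array([ -5.23, -12.  ,   0.04]), array([1.6, 0.5, 1.7]), 15.92, 0.0125)
```

Emit:
send_rows --pt "-0.1 -0.4 0 0 0 0 5" --pt "-0.2 -0.8 0 0 0 0 5" --pt "-0.2 -0.8 0 0 0 0 5"

```text
t: 16.17
tcp_pos: [0.5486, 0.2054, 0.0506]
orientation: [0.528, 0.569, 0.42, -0.469]
contact_force: [1.4, 0.2, 1.5]
width: 0.0128
```

Emit:
send_rows --pt "-0.1 -0.4 0 0 0 0 5" --pt "-0.2 -0.8 0 0 0 0 5" --pt "-0.2 -0.8 0 0 0 0 5"

```text
t: 16.42
tcp_pos: [0.5477, 0.2055, 0.0506]
orientation: [0.528, 0.569, 0.42, -0.469]
contact_force: [1.8, -0.3, 2.0]
width: 0.0123
```

Run:
```python
from h import *
print(lip_now())
```

```text
(array([-6.320e+01, -4.000e-02,  5.512e+01]), array([ -5.23, -11.99,   0.03]), array([ 1.8, -0.3,  2. ]), 16.42, 0.0123)
```

Emit:
send_rows --pt "-0.1 -0.4 0 0 0 0 5" --pt "-0.2 -0.8 0 0 0 0 5" --pt "-0.2 -0.8 0 0 0 0 5"

```text
t: 16.67
tcp_pos: [0.5475, 0.2055, 0.0509]
orientation: [0.529, 0.57, 0.419, -0.469]
contact_force: [4.2, -0.9, 0.9]
width: 0.0131
```

Emit:
send_rows --pt "-0.1 -0.3 0 0 0 0 5" --pt "-0.1 -0.6 0 0 0 0 5" --pt "-0.1 -0.6 0 0 0 0 5"

```text
t: 16.92
tcp_pos: [0.5474, 0.2055, 0.051]
orientation: [0.529, 0.57, 0.419, -0.469]
contact_force: [6.0, -1.1, 1.3]
width: 0.0127
```

Run:
```python
from h import *
print(lip_now())
```

```text
(array([-6.355e+01, -2.000e-02,  5.541e+01]), array([ -5.23, -12.1 ,   0.05]), array([ 6. , -1.1,  1.3]), 16.92, 0.0127)
```

Run:
```python
from h import *
for t in(11,10,9.5): print(t,delta(*lip_target(-.06345,.0552,t)))
```

```text
11 (array([ 1.5, -0.3,  0. ]), array([ 0.0004, -0.0009, -0.0193]))
10 (array([ 2.7, -0.7,  0. ]), array([ 0.0004, -0.0009, -0.0367]))
9.5 (array([ 3.3, -0.9,  0. ]), array([ 0.0004, -0.0009, -0.0455]))
```

Emit:
send_rows --pt "0.7 -0.15 0 0 0 -0.01 5" --pt "1.5 -0.3 0 0 0 -0.019 5" --pt "2.1 -0.5 0 0 0 -0.028 5" --pt "2.7 -0.7 0 0 0 -0.037 5" --pt "2.7 -0.7 0 0 0 -0.037 5"

```text
t: 17.33
tcp_pos: [0.5472, 0.2055, 0.0482]
orientation: [0.52, 0.562, 0.43, -0.479]
contact_force: [4.8, -1.3, 3.3]
width: 0.0124
```

Run:
```python
from h import *
from station import optics
print(lip_now(),cur()[0]["ft_torque"].round(2))
for t in(9,8,7): print(t,delta(*lip_target(-.06345,.0552,t)))
```

```text
(array([-6.354e+01,  1.000e-02,  5.518e+01]), array([-5.25, -9.93,  0.05]), array([ 4.8, -1.3,  3.3]), 17.33, 0.0124) [-0.19 -0.76 -0.03]
9 (array([ 1.1, -0.2,  0. ]), array([ 0.    , -0.0009, -0.0162]))
8 (array([ 2.3, -0.6,  0. ]), array([ 0.    , -0.0009, -0.0337]))
7 (array([ 3.4, -1. ,  0. ]), array([ 0.    , -0.0009, -0.0511]))
```

Emit:
send_rows --pt "0.6 -0.1 0 0 0 -0.008 5" --pt "1.1 -0.2 0 0 0 -0.016 5" --pt "1.1 -0.2 0 0 0 -0.016 5"

```text
t: 17.58
tcp_pos: [0.5469, 0.2056, 0.0475]
orientation: [0.516, 0.558, 0.434, -0.483]
contact_force: [3.0, -1.5, 6.0]
width: 0.0128
```

Emit:
send_rows --pt "0.3 -0.1 0 0 0 -0.005 5" --pt "0.6 -0.2 0 0 0 -0.009 5" --pt "0.6 -0.2 0 0 0 -0.009 5"

```text
t: 17.83
tcp_pos: [0.5467, 0.2056, 0.0469]
orientation: [0.514, 0.556, 0.437, -0.485]
contact_force: [3.5, 0.1, 6.6]
width: 0.0125
```

Run:
```python
from h import *
from station import optics
print(lip_now(),cur()[0]["ft_torque"].round(2))
for t in(8,7): print(t,delta(*lip_target(-.06345,.0552,t)))
```

```text
(array([-6.380e+01,  1.000e-02,  5.569e+01]), array([-5.22, -8.52,  0.04]), array([3.5, 0.1, 6.6]), 17.83, 0.0125) [-0.3  -0.73 -0.06]
8 (array([1.1, 0.1, 0.1]), array([ 0.0005, -0.0008, -0.0091]))
7 (array([ 2.3, -0.3,  0.1]), array([ 0.0006, -0.0008, -0.0265]))
```

Emit:
send_rows --pt "0 0 0 0 0 0 12" --pt "0 0 0 0 0 0 20" --pt "0 0 0 0 0 0 30" --pt "0 0 0 0 0 0 35" --pt "0 0 0 0 0 0 35" --pt "-6 0 0 0 0 0 35" --pt "-14 0 0 0 0 0 35" --pt "-24 0 0 0 0 0 35"

```text
t: 18.5
tcp_pos: [0.542, 0.2059, 0.0701]
orientation: [0.513, 0.556, 0.437, -0.486]
contact_force: [0.4, 0.8, 0.3]
width: 0.0304
```

Emit:
send_rows --pt "-12 0 0 0 0 0 35" --pt "-25 0 0 0 0 0 35" --pt "-38 0 0 0 0 0 20" --pt "-50 0 0 0 0 0 0" --pt "-50 0 0 0 0 0 0" --pt "-50 0 0 0 0 0 0"

```text
t: 19.0
tcp_pos: [0.536, 0.2068, 0.1208]
orientation: [0.514, 0.557, 0.437, -0.485]
contact_force: [0.3, -0.3, 0.6]
width: 0.0001
```

Run:
```python
from h import *
from station import optics
s,p,R=cur(); print(p,s["contact_force"].round(1),s["width"]); im=[]
for n in("wrist","side"):
    s=optics.snapshot(n); np.savez(n+"8.npz",**s); im.append(s["pixels"])
a=cv2.resize(im[0][100:340,190:440],(417,400)); b=cv2.resize(im[1][240:340,330:450],(383,320),interpolation=2); b=np.vstack([b,np.zeros((80,383,3),np.uint8)])
cv2.imwrite("pics/r8.png",np.hstack([a,b])[:,:,::-1])
```

```text
[0.5359751  0.20677934 0.1208311 ] [ 0.3 -0.3  0.6] 9.705877256666516e-05
```

View pics/r8.png

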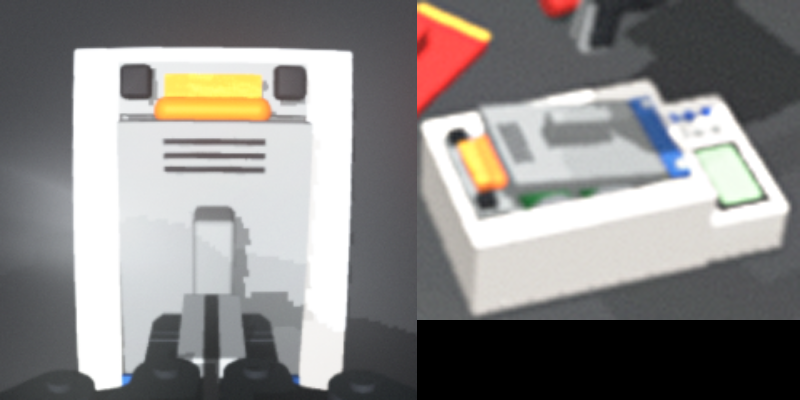

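```bash
cat >> h.py <<'E'
def press_target(x,z): return CON+Ro.from_euler("Z",CY,degrees=True).apply([x,0,0])+[0,0,z],toolR(CY,0)
def tcp_con():
    s,p,R=cur(); return (Ro.from_euler("Z",-CY,degrees=True).apply(p-CON)*1000).round(1),s["contact_force"].round(1),round(s["t"],2)
E
python3 - <<'E'
from h import *
print(tcp_con(),delta(*press_target(.033,.090)))
# plate plane from wrist8
s=load("wrist8"); c=Ro.from_euler("Z",-CY,degrees=True).apply(wcloud(s,[(u,v) for u in list(range(265,300,3))+list(range(340,372,3)) for v in range(178,262,3)])-CON)*1000
c=c[(c[:,2]>60)&(c[:,2]<95)];k=np.polyfit(c[:,0],c[:,2],1);r=c[:,2]-np.polyval(k,c[:,0]);c=c[abs(r)<3];k=np.polyfit(c[:,0],c[:,2],1);print("tilt",np.degrees(np.arctan(k[0])),"z@44",np.polyval(k,44),"z@33",np.polyval(k,33),len(c))
f=wcloud(s,[(316,v) for v in range(268,300,3)]); print("finger",(Ro.from_euler("Z",-CY,degrees=True).apply(f-CON)*1000).round(1).tolist())
E
```

```text
(array([-5.700e+00, -1.000e-01,  1.191e+02]), array([-0.6, -0.1, -0.2]), 19.1) (array([34.5, 34.1, -0.1]), array([ 0.0005, -0.0005, -0.1469]))
tilt 9.702065239363497 z@44 83.01042043830464 z@33 81.12974791956451 642
finger [[-8.5, -1.3, 96.7], [-10.5, -1.3, 95.7], [-12.2, -1.3, 95.9], [0.6, -1.3, 158.2], [-0.3, -1.3, 159.8], [-0.5, -1.4, 163.9], [-1.0, -1.4, 166.4], [-1.5, -1.4, 169.0], [-2.3, -1.4, 170.1], [-2.0, -1.4, 175.2], [-2.8, -1.4, 176.4]]
```

Emit:
send_rows --pt "0 6 0 0 0 -0.03 0" --pt "3 13 0 0 0 -0.07 0" --pt "8 20 0 0 0 -0.11 0" --pt "16 27 0 0 0 -0.147 0" --pt "24 34 0 0 0 -0.147 0" --pt "31 34 0 0 0 -0.147 0" --pt "34 34 0 0 0 -0.147 0" --pt "34 34 0 0 0 -0.147 0"

```text
t: 19.77
tcp_pos: [0.5719, 0.2029, 0.0889]
orientation: [-0.476, -0.521, -0.477, 0.523]
contact_force: [-0.4, -0.3, -0.8]
width: 0.0001
```

Run:
```python
from h import *
print(tcp_con(),delta(*press_target(.033,.055)))
```

```text
(array([31.4, -0.3, 88.9]), array([-0.4, -0.3, -0.8]), 19.77) (array([33.9,  1.7, -0.3]), array([0.0006, 0.0004, 0.0028]))
```

Emit:
send_rows --pt "8 1.5 0 0 0 0.003 0" --pt "16 1.5 0 0 0 0.003 0" --pt "24 1.5 0 0 0 0.003 0" --pt "30 1.5 0 0 0 0.003 0" --pt "34 1.5 0 0 0 0.003 0" --pt "35 1.5 0 0 0 0.003 0" --pt "35 1.5 0 0 0 0.003 0"

```text
t: 20.35
tcp_pos: [0.575, 0.2029, 0.0552]
orientation: [0.477, 0.523, 0.476, -0.522]
contact_force: [0.4, 0.6, 0.4]
width: 0.0001
```

Emit:
send_rows --pt "0.5 0 0 0 0 0 0" --pt "1 0 0 0 0 0 0" --pt "1.5 0 0 0 0 0 0" --pt "2 0 0 0 0 0 0" --pt "2.5 0 0 0 0 0 0" --pt "2.5 0 0 0 0 0 0"

```text
t: 20.85
tcp_pos: [0.5753, 0.2029, 0.0531]
orientation: [0.477, 0.523, 0.476, -0.521]
contact_force: [-0.2, 0.1, 0.2]
width: 0.0002
```

Run:
```python
from h import *
print(tcp_con())
```

```text
(array([34.7, -0. , 53.1]), array([-0.2,  0.1,  0.2]), 20.85)
```

Emit:
send_rows --pt "0.5 -1 0 0 0 0 0" --pt "1 -1 0 0 0 0 0" --pt "1.5 -1 0 0 0 0 0" --pt "2 -1 0 0 0 0 0" --pt "2 -1 0 0 0 0 0"

```text
t: 21.27
tcp_pos: [0.5743, 0.2031, 0.0515]
orientation: [0.477, 0.523, 0.476, -0.521]
contact_force: [-1.1, 0.1, 3.6]
width: 0.0003
```

Emit:
send_rows --pt "0.5 0 0 0 0 0 0" --pt "1 0 0 0 0 0 0" --pt "1.5 0 0 0 0 0 0" --pt "1.5 0 0 0 0 0 0"

```text
t: 21.6
tcp_pos: [0.5745, 0.2031, 0.0502]
orientation: [0.478, 0.523, 0.476, -0.521]
contact_force: [-1.0, 0.7, 4.3]
width: 0.0
```

Contact is on the pad at 4 N. I keep pressing gently.

Emit:
send_rows --pt "0.5 0 0 0 0 0 0" --pt "1 0 0 0 0 0 0" --pt "1.5 0 0 0 0 0 0" --pt "2 0 0 0 0 0 0" --pt "2 0 0 0 0 0 0"

```text
t: 22.02
tcp_pos: [0.5747, 0.203, 0.0475]
orientation: [0.478, 0.523, 0.476, -0.521]
contact_force: [-0.2, 0.0, 1.3]
width: -0.0
```

Emit:
send_rows --pt "0.5 0 0 0 0 0 0" --pt "1 0 0 0 0 0 0" --pt "1.5 0 0 0 0 0 0" --pt "2 0 0 0 0 0 0" --pt "2 0 0 0 0 0 0"

```text
t: 22.43
tcp_pos: [0.5741, 0.203, 0.0453]
orientation: [0.477, 0.523, 0.476, -0.522]
contact_force: [0.4, -0.1, 1.2]
width: -0.0
```

Emit:
send_rows --pt "0.5 0 0 0 0 0 0" --pt "1 0 0 0 0 0 0" --pt "1.5 0 0 0 0 0 0" --pt "2 0 0 0 0 0 0" --pt "2 0 0 0 0 0 0"

```text
t: 22.85
tcp_pos: [0.5743, 0.203, 0.0435]
orientation: [0.477, 0.523, 0.476, -0.521]
contact_force: [0.1, 0.3, 1.4]
width: 0.0001
```

Run:
```python
from h import *
print(tcp_con())
```

```text
(array([33.7,  0. , 43.5]), array([0.1, 0.3, 1.4]), 22.85)
```

Emit:
send_rows --pt "0.5 0 0 0 0 0 0" --pt "1 0 0 0 0 0 0" --pt "1.5 0 0 0 0 0 0" --pt "2 0 0 0 0 0 0" --pt "2.5 0 0 0 0 0 0" --pt "3 0 0 0 0 0 0" --pt "3 0 0 0 0 0 0"

```text
t: 23.43
tcp_pos: [0.5743, 0.2031, 0.0406]
orientation: [0.477, 0.523, 0.476, -0.521]
contact_force: [0.9, 0.1, 2.0]
width: -0.0004
```

Emit:
send_rows --pt "0.5 0 0 0 0 0 0" --pt "1 0 0 0 0 0 0" --pt "1.5 0 0 0 0 0 0" --pt "2 0 0 0 0 0 0" --pt "2.5 0 0 0 0 0 0" --pt "2.5 0 0 0 0 0 0"

```text
t: 23.93
tcp_pos: [0.5735, 0.203, 0.0376]
orientation: [0.477, 0.523, 0.476, -0.522]
contact_force: [-0.2, -0.8, -0.4]
width: -0.0001
```

Run:
```python
from h import *
from station import optics
print(tcp_con())
s=optics.snapshot("side"); P=cloud(s);h=hsv(s).astype(int);B=np.zeros((480,640),bool);B[240:330,330:450]=1
def q(m): return (Ro.from_euler("Z",-CY,degrees=True).apply(P[m]-CON)*1000).round(1)
c=q(B&(P[...,2]>.05)&(P[...,2]<.12)&(h[...,1]<40)&(h[...,2]>60))
for a in range(-48,48,8):
    m=(abs(c[:,1]-22)<8)&(c[:,0]>a)&(c[:,0]<a+8); print(a+4,m.sum(),np.median(c[m,2]) if m.any() else "")
o=q(B&(abs(h[...,0]-18)<10)&(h[...,1]>140)); print("catch",np.percentile(o,[5,95],axis=0).tolist())
```

```text
(array([32.9, -0.1, 37.6]), array([-0.2, -0.8, -0.4]), 23.93)
-44 21 64.5
-36 23 65.2
-28 22 65.35
-20 21 64.5
-12 24 65.1
-4 23 64.2
4 27 64.5
12 24 64.5
20 24 64.8
28 29 65.7
36 27 65.2
44 27 65.4
catch [[-0.019999999999999574, -221.23, 0.1800000000000004], [63.7, 19.459999999999997, 76.9]]
```

Emit:
send_rows --pt "1 0 0 0 0 0 0" --pt "2 0 0 0 0 0 0" --pt "3 0 0 0 0 0 0" --pt "3 0 0 0 0 0 0"

```text
t: 24.32
tcp_pos: [0.5741, 0.203, 0.0348]
orientation: [0.477, 0.523, 0.476, -0.522]
contact_force: [-0.1, 0.0, 1.0]
width: 0.0005
```

Emit:
send_rows --pt "0.5 0 0 0 0 0 0" --pt "1 0 0 0 0 0 0" --pt "1.5 0 0 0 0 0 0" --pt "1.5 0 0 0 0 0 0"

```text
t: 24.65
tcp_pos: [0.5744, 0.2031, 0.0342]
orientation: [0.478, 0.523, 0.476, -0.521]
contact_force: [-1.3, -0.6, 4.8]
width: -0.0002
```

Emit:
send_rows --pt "0.5 0 0 0 0 0 0" --pt "1 0 0 0 0 0 0" --pt "1 0 0 0 0 0 0"

```text
t: 24.9
tcp_pos: [0.5745, 0.203, 0.0342]
orientation: [0.478, 0.523, 0.476, -0.521]
contact_force: [-4.5, -1.0, 10.1]
width: -0.0002
```

Emit:
send_rows --pt "-3 0 0 0 0 0 0" --pt "-8 0 0 0 0 0 0" --pt "-20 0 0 0 0 0 0" --pt "-40 0 0 0 0 0 0" --pt "-70 0 0 0 0 0 0" --pt "-100 0 0 0 0 0 0" --pt "-120 0 0 0 0 0 0" --pt "-120 0 0 0 0 0 0"

```text
t: 25.57
tcp_pos: [0.5773, 0.2036, 0.1591]
orientation: [0.479, 0.526, 0.474, -0.518]
contact_force: [1.0, -0.4, 1.7]
width: 0.0003
```

Emit:
send_rows --pt "0 0 0 0 0 0 0" --pt "0 0 0 0 0 0 0" --pt "0 0 0 0 0 0 0" --pt "0 0 0 0 0 0 0"

```text
t: 25.9
tcp_pos: [0.573, 0.2028, 0.1512]
orientation: [0.477, 0.522, 0.477, -0.522]
contact_force: [-0.1, -0.9, 0.4]
width: -0.0002
```

Run:
```python
from h import *
from station import optics
print(tcp_con(),cur()[0]["qvel"].round(3)); im=[]
s=optics.snapshot("wrist"); im.append(s["pixels"]); w=s
s=optics.snapshot("side"); im.append(s["pixels"]); P=cloud(s);h=hsv(s).astype(int);B=np.zeros((480,640),bool);B[255:330,330:450]=1
def q(m): return (Ro.from_euler("Z",-CY,degrees=True).apply(P[m]-CON)*1000).round(1)
c=q(B&(P[...,2]>.05)&(P[...,2]<.12)&(h[...,1]<40)&(h[...,2]>60)); c=c[(abs(abs(c[:,1])-22)<9)&(abs(c[:,0])<46)&(abs(c[:,2]-65)<4)]
k=np.polyfit(c[:,0],c[:,2],1); print("tilt",np.degrees(k[0]),"z",k[1],len(c))
o=q(B&(abs(h[...,0]-18)<10)&(h[...,1]>140)); print("catch",np.percentile(o,[5,50,95],axis=0).tolist())
a=cv2.resize(im[0][60:360,160:480],(427,400)); b=cv2.resize(im[1][240:340,330:450],(373,311),interpolation=2); b=np.vstack([b,np.zeros((89,373,3),np.uint8)])
cv2.imwrite("pics/f9.png",np.hstack([a,b])[:,:,::-1])
```

```text
(array([ 32.5,  -0.3, 151.2]), array([-0.1, -0.9,  0.4]), 25.9) [ 0.002  0.002 -0.005 -0.    -0.003  0.   ]
tilt 0.17967214399848158 z 64.8556118221334 463
catch [[47.675000000000004, -15.925, 68.925], [55.6, 6.5, 73.65], [64.1, 20.5, 77.325]]
```

View pics/f9.png

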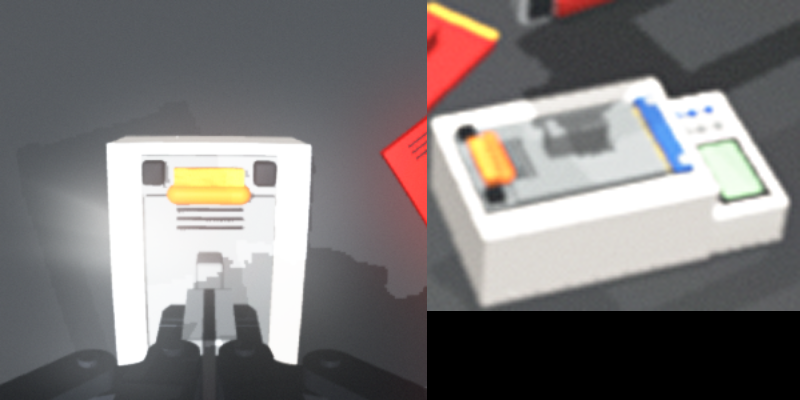

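The cover lies flat in the bay. The lip is under the blue bar with a sliver of yellow showing, and the catch (wrist crop 208,192) is sprung out over the rear edge. Catch position matches the rest value (47.7 to 64.1 mm, before 48.5 to 64.1 mm). I'm handing in.

```bash
python3 -c "
from station import order; print(order.job_done())"
```

```text
the job is handed in; nothing more can be done
None
```

The grey battery cover is back on the white console. I hooked the lip under the blue bar at about 12° of tilt and felt it reach the slot's inner end. I then swung it down to rest on the catch at about 9.7°, released it, and pressed its rear with closed fingers until it snapped flat. The job was handed in at about 26 s.

**Last checks:**
- **Cover:** its plate measures 0.2° of tilt with its top at about 65 mm, as expected with the tray roughly 4 mm high.
- **Catch:** it is back at its rest position over the rear edge.
- **Arm:** it stands clear with no contact force.
- **Forces:** the largest force I read was about 10 N. Readings were only taken at the end of each move.

**What disagreed or went wrong:**
- **Finger length:** the finger ends really sit about 33 mm behind the reported TCP. My first close went shut above the rib, so I regrasped using the camera-measured finger ends.
- **First descent:** I came down behind the slot floor's edge and touched a cell with about 8 N. The floor ends about 18 mm behind the slot's inner end, not at console x = 18 mm as I had read it. I lifted off and moved forward.
- **Bystanders:** I did not re-measure them at the end, but the arm never came near them.

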